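# Put the rinsed recycling away in the under-sink drawers

### The arm

A 7-joint arm with a two-finger parallel gripper is mounted at the origin on the work surface. World frame = base frame: x ahead of the robot, y to its left, z up, the work surface at z = 0. Lengths are in m, angles in degrees, forces in N, time in s.
With the tool pointing down it reaches from about 0.425 to 0.875 m from the base axis. Payload 4.7 kg.
Tool frame: the origin (TCP) lies on the centre line of the jaws, within the pads' length; the fingertips stand 17 mm ahead of it and the grasp point (between the pads) lies 2 mm behind it; z points along the fingers, y is the line along which they close (so a half turn about z gives the same grasp; the last joint's range is limited). The gripper opens to 87 mm and grips with 3 to 60 N. Pads are 19 mm wide; open, the fingers measure 117 mm over their backs; the gripper's body (75 mm by 190 mm) begins 51 mm behind the grasp point.
Start: joints at [-67.145, 18.392, -4.016, 83.108, 1.295, 78.541, -3.26], TCP at [0.244, 0.602, 0.24] pointing down, gripper open.
Joint ranges: [-163.93, 163.93], [-17.29, 119.83], [-79.2, 71.16], [3.27, 140.29], [-89.18, 269.18], [5.43, 117.66], [-154.24, 154.24]. Speed limits (degrees/s): [147.25, 147.25, 180, 180, 180, 180, 180].

### API

Orientations are given as [roll, pitch, yaw] about the fixed x, y, z axes, in that order (R = Rz(yaw) Ry(pitch) Rx(roll)).
In Python, from cell import env, read_camera gives the robot as it stands.
- The arm moves only by the shell command python3 -m jog 'ROWS' [FORCE]. ROWS is JSON, a list of rows, each a list of 5 numbers: the opening, from 0 (shut) to 1 (fully open), then the shift along the tool's x, y, z each as a share of 0.02 m, from -1 to 1, then the turn about the tool's z as a share of 45 degrees, from -1 to 1. In form: [[gripper, x, y, z, yaw], ...]. A call has 1 to 12 rows; each row shifts and turns the commanded pose from where the row before left it, along the tool's axes as they then stand; what a row does not reach is not made up. A row lasts 1/12 s, in which the tool goes at most 41.7 mm and 7.16 degrees, less where a joint would pass 70% of its speed; a pose out of reach is approached as far as the arm can. A call with a number of a shift or a turn outside -1 to 1 is refused whole. A call with a gripper value outside its range is refused whole. The fingers move at their own pace and stop on an object; FORCE is the grip in N (left out, the last holds). Time passes only in rows, so rows that do not move let the fingers close. It gives the time, the measured TCP pose, the force, the opening and the grip force at its end, in the units of the state.
- env.get_obs(): the state, without advancing time (a new reading comes with each control period).
- read_camera(name): name is "side" or "top"; returns a dict with "color" (400x640x3 uint8, red, green, blue), "range_z" (400x640 float32, m along the optical axis (not along the pixel's ray), 0 where there is no reading), "mtx" (3x3 intrinsics, pixels), "world_from_camera" (4x4, takes a point from camera to world coordinates). Camera axes: x right, y down, z forward; pixel columns grow to the right and rows downward; lengths in m; the calibration is good to about 2 mm. A picture is of the moment at which its call begins.
- env.sign_off(): hands the job in; it is judged then, once.
The state is a dict: "time_s": time; "qpos": joint angles; "joint_velocities": joint speeds; "effort": joint torques, N m; "tool_pos": TCP position; "tool_rot": TCP orientation; "force": force on the tool from outside, world axes, zero at the start; "wrist_torque": the same for the moment, N m; "grip_width": finger opening in m; "grasp_force": force on a finger pad.
Only numpy, scipy, OpenCV 4.12 (cv2) and the standard library are available. Lean on these libraries where they do the work, as an engineer would, in place of code of your own. Each camera call takes 0.05 s, during which the arm holds its last target. There are 200 camera calls.

### The job

Put the rinsed recycling away: pull the top drawer right out, lay every PET bottle in a rear lane of its own, lengthwise, and slide it under the tower's top until it lies against the drawer's back wall, set the yogurt cups in the row in front, and push the drawer fully home. Hang the caddy by both hooks over the bar on the drawer's front and put the stamped cans in it. Leave the pan lid, the dish soap and the cleaner jar where they are.

Things in the scene. Friction and masses are not known exactly. Their poses are not given: they have to be found in the camera images.
- top_edge (a point): middle of the front edge of the drawer tower's 12 mm top board, at its underside, 243 above the table, 78 above the drawer's floor. Tower fixed, 300 deep, 308 wide, 255 high; x to its back. The board is the overhang: with the drawer fully out, 192 mm of its floor is open from above, the rear 78 mm is covered. Middle drawer and flap stay shut, fronts 14 before this edge
- drawer (a joint): top drawer, travel in m: 0 = fully home, 0.19 = fully out at its stop (it slides straight along the tower's -x). Sliding friction about 3 N; stays where left; starts shut or up to 0.05 ajar
- drawer_floor (a point): centre of the top drawer's inner floor, 165 above the table, moves with the drawer; x to the drawer's back, y across, z up. Inside x = -135 (front panel) to 135 (back wall), y = -138 to 138. Front panel 12 thick, rising 70 above the floor, sides 59, back wall 44. A bottle can be laid level in the open part, then slid back under the board
- lane_front (a point): middle of the front ends of the two ribs, on the drawer's floor: x = -30, y = 0 from drawer_floor, same axes, moves with the drawer. The ribs run along x, 5 wide and 12 high, at y = -43 and 43, from here to the back wall (165 mm), and part the rear into three lanes centred at y = -91, 0, 91. In front of this point lies the flat front row, 105 mm deep
- drawer_bar (a point): middle of the round steel bar across the drawer front, both its handle and the rail for the caddy: 12 in diameter, along y, 300 long, its axis 40 in front of the panel's face (34 clear behind it), 210 above the table; a post at y = -141 and 141 joins it to the panel. Moves with the drawer; axes as drawer_floor
- caddy: white plastic hang-on caddy, loose, about 280 g, an open box 120 (x) x 180 (y) x 105 high, walls 3. Origin centre of its underside, z up. A 10 mm thick partition at y = 0 halves it (each half 114 x 82 inside) and rises at x = -35 to 35 to z = 155 as the carrying grip. Stands on the table to the left at first, hooks (+x) roughly away from the robot
- caddy_hook (a point): mid-point between the caddy's two 20 wide hooks (at y = -55 and 55 on its back), at x = 75, z = 130 in the caddy, same axes: middle of the 22 wide slot between strap (x = 64) and lip (x = 86 to 90), at the underside of the hook tops (4 thick). The lips hang down 26 below this point. Hung, it is 6 above the bar's axis and within 5 of it in x
- caddy_feet (a point): rear ends (mid-point) of two stand-off feet low on the caddy's back: x = 104, z = 8 in the caddy, same axes; feet 14 wide, at y = -55 and 55, z = 0 to 16. So bring the caddy to the bar from in front, lips above the bar and feet below it, then lower it. With the drawer home they rest on the fronts below and keep the hung caddy upright; with it out the caddy swings in
- pan_lid: bystander: round steel pan lid, 120 in diameter, 42 high with knob, lying on the tower's top board; origin centre of underside
- dish_soap: bystander: dish soap bottle, 68 in diameter, about 200 high, standing beside the tower, right; origin centre of underside
- cleaner_jar: bystander: jar of cleaner, 84 in diameter, 120 high, standing beside the tower, left; origin centre of underside
- bottle1: PET bottle, lying, square section: 165 long, body 52 x 52 for the 117 mm next to its base, then a shoulder and a neck with a 29 mm diameter cap. Clear plastic with a paper label, 35 g. Origin on its long axis at mid-length, 26 mm above what it lies on; x along its length towards the cap (body from x = -82.5 to +34.5, cap end at +82.5). May be absent (None)
- bottle2: PET bottle, lying, square section: 165 long, body 52 x 52 for the 117 mm next to its base, then a shoulder and a neck with a 29 mm diameter cap. Clear plastic with a paper label, 35 g. Origin on its long axis at mid-length, 26 mm above what it lies on; x along its length towards the cap (body from x = -82.5 to +34.5, cap end at +82.5). May be absent (None)
- bottle3: PET bottle, lying, square section: 165 long, body 52 x 52 for the 117 mm next to its base, then a shoulder and a neck with a 29 mm diameter cap. Clear plastic with a paper label, 35 g. Origin on its long axis at mid-length, 26 mm above what it lies on; x along its length towards the cap (body from x = -82.5 to +34.5, cap end at +82.5). May be absent (None)
- cup1: empty yogurt cup, white, standing open end up, 60 high, 62 in diameter at the rim, narrower at the foot, about 20 g. Origin centre of its underside, z up. May be absent (None)
- cup2: empty yogurt cup, white, standing open end up, 60 high, 62 in diameter at the rim, narrower at the foot, about 20 g. Origin centre of its underside, z up. May be absent (None)
- can1: drink can stamped flat-ways into a squat pleated puck, bare aluminium, 62 in diameter, 42 high, 20 g, standing on its base. Origin centre of its underside, z up. May be absent (None)
- can2: drink can stamped flat-ways into a squat pleated puck, bare aluminium, 62 in diameter, 42 high, 20 g, standing on its base. Origin centre of its underside, z up. May be absent (None)
There are look-alikes about, which are no part of the job. What is shaped like the bottle1 but purple is not meant.

How it is judged (in metres and radians):
On the way, in this order (a step that is already met when the one before it is completed fails the run):
1. the top drawer is pulled right out (at least 170 mm) (value of joint drawer above 0.17 m), for 0.2 s.
2. every bottle lies back in the drawer, the cups are in the row in front, and the drawer is pushed home (x of bottle1 in the frame of drawer_floor between 0.0345 and 0.07 m and z of bottle1 in the frame of drawer_floor between 0.016 and 0.036 m and y of bottle1 in the frame of drawer_floor between -0.125 and 0.125 m and angle between the x axis of each of bottle1, bottle2, bottle3 and the x axis of drawer_floor, either way round below 0.25 rad and x of bottle2 in the frame of drawer_floor between 0.0345 and 0.07 m and z of bottle2 in the frame of drawer_floor between 0.016 and 0.036 m and y of bottle2 in the frame of drawer_floor between -0.125 and 0.125 m and x of bottle3 in the frame of drawer_floor between 0.0345 and 0.07 m and z of bottle3 in the frame of drawer_floor between 0.016 and 0.036 m and y of bottle3 in the frame of drawer_floor between -0.125 and 0.125 m and x of cup1 in the frame of drawer_floor between -0.135 and -0.025 m and z of cup1 in the frame of drawer_floor between -0.01 and 0.04 m and y of cup1 in the frame of drawer_floor between -0.135 and 0.135 m and x of cup2 in the frame of drawer_floor between -0.135 and -0.025 m and z of cup2 in the frame of drawer_floor between -0.01 and 0.04 m and y of cup2 in the frame of drawer_floor between -0.135 and 0.135 m and value of joint drawer below 0.008 m), for 0.2 s.
At the end, for the whole second after the job is handed in: Drawer home to 8 mm; bottles lengthwise (0.25 rad) on its floor, within 18 mm of the back wall; cups in the front row (origin 25 to 135 mm ahead of mid-floor); both caddy hooks on the bar within 8 mm, caddy tilted under 0.25 rad; cans in the caddy; all at rest (all of step 2 and x of can1 in the frame of caddy between -0.06 and 0.06 m and y of can1 in the frame of caddy between -0.09 and 0.09 m and z of can1 in the frame of caddy between -0.005 and 0.09 m and x of can2 in the frame of caddy between -0.06 and 0.06 m and y of can2 in the frame of caddy between -0.09 and 0.09 m and z of can2 in the frame of caddy between -0.005 and 0.09 m and x of caddy_hook in the frame of drawer_bar between -0.007 and 0.012 m and z of caddy_hook in the frame of drawer_bar between -0.002 and 0.014 m and angle between caddy's own z axis and vertical below 0.25 rad and linear speed of each of bottle1, bottle2, bottle3, cup1, cup2, can1, can2, caddy below 0.02 m/s); the robot touches nothing.
It fails at once if a bystander (pan lid, dish soap, cleaner jar) is pushed more than 40 mm (distance of any of pan_lid, dish_soap, cleaner_jar from where it was at the start of the episode above 0.04 m).
Of bottle1, bottle2, bottle3 only 2 to 3 are there at a start; the rules pass over those that are not, and their reading is None.
Of cup1, cup2, can1, can2 only 1 to 3 are there at a start; the rules pass over those that are not, and their reading is None.
At some moment in a run one of cup1, cup2, can1, can2 may be knocked a few centimetres aside while the robot is not near it.
It also fails if it takes over 210 s, if anything falls off the work surface, if the arm or the gripper's body presses on something with over 40 N, if the wrist force passes 120 N, or if a joint passes its speed limit or range.

## Working session

There is one attempt and no reset: what is moved stays moved. The work goes in short steps, Python scripts to look and compute and a shell command to move; the robot and the scene stay as the last step left them, time stands still between calls to the robot, and variables do not carry over. Pictures are saved under pics/ and viewed, at most 14 in all, crops included, and the job is handed in when it is done.

```bash
ls; mkdir -p pics; python3 - <<'E'
from cell import env, read_camera
import cv2,numpy as np
for n in("top","side"):
    c=read_camera(n); cv2.imwrite(f"pics/{n}0.png",c["color"][:,:,::-1]); np.savez(f"{n}0.npz",**c)
    print(n,c["mtx"].round(1).tolist(),c["world_from_camera"].round(3).tolist())
print(env.get_obs())
E
```

```text
pics
top [[437.9, 0.0, 313.8], [0.0, 437.9, 197.2], [0.0, 0.0, 1.0]] [[-0.015, -0.996, 0.087, 0.427], [-1.0, 0.016, 0.01, -0.073], [-0.012, -0.087, -0.996, 1.498], [0.0, 0.0, 0.0, 1.0]]
side [[366.7, 0.0, 319.3], [0.0, 366.7, 201.1], [0.0, 0.0, 1.0]] [[0.711, -0.445, 0.544, -0.033], [-0.703, -0.463, 0.54, -0.629], [0.012, -0.767, -0.642, 0.864], [0.0, 0.0, 0.0, 1.0]]
{'time_s': 0.1, 'qpos': array([-67.14640397,  18.43731895,  -4.01416825,  83.16785333,
         1.29323066,  78.54206554,  -3.26200528]), 'joint_velocities': array([-0.00544761, -0.13955063,  0.01455235, -0.11501058, -0.02072208,
       -0.00514268, -0.05233067]), 'effort': array([-2.87161288e-05, -4.92570269e+01, -4.05793833e-01, -3.13399708e+01,
       -6.41425769e-02,  3.94825742e-02,  7.47298168e-05]), 'tool_pos': array([0.2438459 , 0.60201599, 0.23854278]), 'tool_rot': array([-1.79897892e+02,  4.19576680e-03,  1.57952349e+02]), 'force': array([0.42610314, 0.51896293, 0.24992035]), 'wrist_torque': array([-0.02897767,  0.02298298, -0.03261808]), 'grasp_force': 0.0, 'grip_width': 0.08697874978641233}
```

View pics/top0.png

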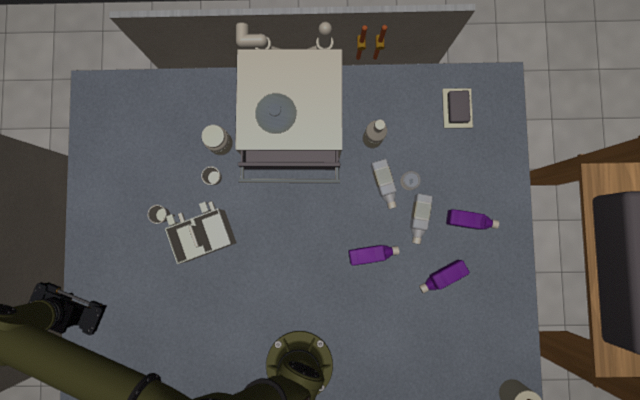

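View pics/side0.png

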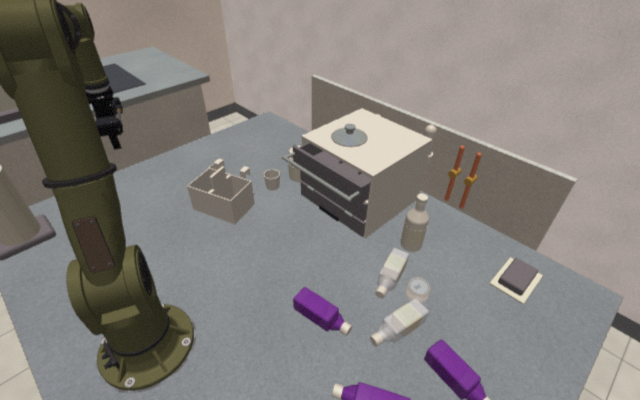

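The top view shows the tower at about (236–342, 50–150), with the drawer slightly ajar and its bar at row 181. White bottles are at (385,183) and (422,217), purple look-alikes at (372,255), (445,275) and (470,219), and a can candidate at (411,180). Cups are at (210,175) and (158,214), and the caddy is at (200,235). The white bottles fit the description (clear with a paper label) and the purple ones are excluded. I'll confirm this in a crop and measure.

```bash
cat > h.py <<'E'
import numpy as np,cv2
from cell import env,read_camera
def load(n): return dict(np.load(n+".npz"))
def grab(n,f): 
    c=read_camera(n); np.savez(f+".npz",**c); return c
def cloud(c):
    v,u=np.mgrid[0:400,0:640]; z=c["range_z"]; K=c["mtx"]
    P=np.stack([(u-K[0,2])/K[0,0]*z,(v-K[1,2])/K[1,1]*z,z],-1); T=c["world_from_camera"]
    W=P@T[:3,:3].T+T[:3,3]; W[z==0]=np.nan; return W
def ray(c,u,v,h):
    d=np.linalg.solve(c["mtx"],[u,v,1.]); T=c["world_from_camera"]; d=T[:3,:3]@d; return T[:3,3]+d*(h-T[2,3])/d[2]
E
python3 - <<'E'
from h import *
t=load("top0");s=load("side0")
a=cv2.resize(t["color"][150:270,140:260,::-1],(400,400),interpolation=3)
b=cv2.resize(t["color"][110:270,340:500,::-1],(400,400),interpolation=3)
cv2.imwrite("pics/crop1.png",np.hstack([a,b]))
for n,c in(("top",t),("side",s)):
    W=cloud(c);ok=np.isfinite(W[...,2])&(W[...,2]>0.012)&(W[...,2]<.5)&(W[...,0]>.25)
    N,L,st,ce=cv2.connectedComponentsWithStats(ok.astype(np.uint8))
    print(n)
    for i in range(1,N):
        if st[i,4]<60: continue
        p=W[L==i]; zt=np.percentile(p[:,2],97); q=p[p[:,2]>zt-.012]
        r=cv2.minAreaRect((q[:,:2]*1000).astype(np.float32))
        print(ce[i].round(),st[i,4],"ztop",zt.round(3),"mean",q.mean(0).round(3),"rect",np.round(r[0]),np.round(r[1]),round(r[2],1))
E
```

```text
top
[291.  68.] 26598 ztop 0.266 mean [0.819 0.011 0.259] rect [864.   8.] [306. 383.] 88.8
[458. 107.] 706 ztop 0.038 mean [ 0.859 -0.557  0.032] rect [ 859. -558.] [109.  72.] 1.3
[374. 134.] 505 ztop 0.202 mean [ 0.756 -0.26   0.2  ] rect [ 757. -260.] [30. 29.] 42.1
[216. 140.] 684 ztop 0.125 mean [0.75  0.264 0.12 ] rect [750. 263.] [71. 71.] 63.2
[618. 152.] 802 ztop 0.24 mean [ 0.676 -0.999  0.238] rect [ 668. -999.] [61. 11.] 3.4
[384. 182.] 747 ztop 0.057 mean [ 0.613 -0.292  0.051] rect [ 602. -295.] [149.  53.] 15.5
[209. 175.] 174 ztop 0.064 mean [0.632 0.288 0.059] rect [630. 286.] [60. 58.] 84.0
[410. 180.] 283 ztop 0.046 mean [ 0.607 -0.383  0.04 ] rect [ 607. -383.] [59. 58.] 20.7
[621. 239.] 3603 ztop 0.142 mean [ 0.411 -1.038  0.137] rect [  399. -1032.] [ 51. 299.] 85.0
[420. 217.] 774 ztop 0.057 mean [ 0.496 -0.413  0.051] rect [ 476. -410.] [ 53. 163.] 79.4
[191. 230.] 1792 ztop 0.153 mean [0.431 0.313 0.153] rect [431. 314.] [68. 11.] 19.7
[470. 220.] 755 ztop 0.057 mean [ 0.472 -0.564  0.051] rect [ 469. -583.] [162.  53.] 79.5
[371. 254.] 730 ztop 0.057 mean [
[... 523 characters left out ...]
ztop 0.143 mean [0.454 0.319 0.142] rect [457. 323.] [127. 132.] 19.4
[272. 178.] 257 ztop 0.061 mean [0.631 0.283 0.055] rect [630. 282.] [66. 56.] 49.6
[391. 272.] 904 ztop 0.054 mean [ 0.606 -0.297  0.051] rect [ 607. -295.] [139.  53.] 15.7
[518. 276.] 854 ztop 0.036 mean [ 0.854 -0.561  0.032] rect [ 860. -560.] [ 70. 114.] 89.9
[405. 315.] 1803 ztop 0.054 mean [ 0.495 -0.415  0.05 ] rect [ 521. -413.] [236.  83.] 9.0
[320. 311.] 1349 ztop 0.054 mean [ 0.358 -0.24   0.05 ] rect [ 363. -254.] [ 53. 161.] 8.2
[455. 371.] 1828 ztop 0.054 mean [ 0.469 -0.572  0.051] rect [ 471. -575.] [139.  53.] 80.5
[368. 393.] 744 ztop 0.054 mean [ 0.289 -0.474  0.051] rect [ 301. -480.] [ 37. 136.] 45.2
```

View pics/crop1.png

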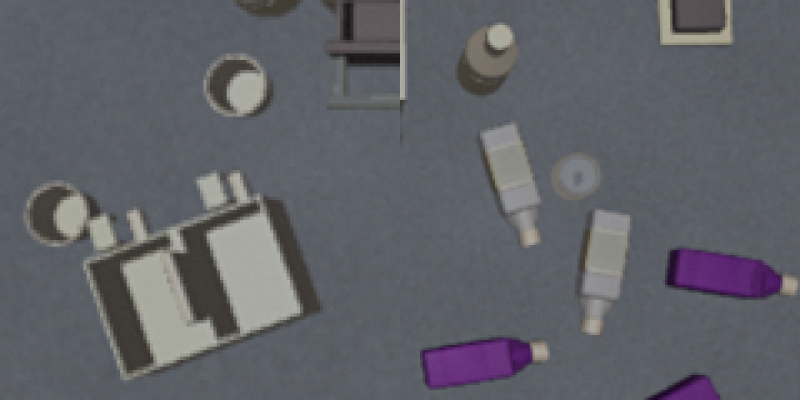

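The crop confirms two white labelled bottles (caps towards the robot), one aluminium puck, two cups, and the caddy with its hooks pointing away and to the left. Next I'll get precise poses.

```bash
python3 - <<'E'
from h import *
t=load("top0");s=load("side0")
W=cloud(t);Z=W[...,2]
def rect(m,tag):
    p=W[m]; r=cv2.minAreaRect((p[:,:2]*1000).astype(np.float32)); b=cv2.boxPoints(r).round().astype(int).tolist()
    print(tag,m.sum(),"z",np.nanmedian(p[:,2]).round(3),np.round(r[0]),np.round(r[1]),round(r[2],1),b)
reg=lambda u0,u1,v0,v1:(lambda m:(m.__setitem__((slice(v0,v1),slice(u0,u1)),True),m)[1])(np.zeros((400,640),bool))
rect(reg(230,350,52,152)&(Z>.25)&(Z<.27),"board")
rect(reg(240,300,85,140)&(Z>.264),"lid")
rect(reg(236,345,176,186)&(Z>.19)&(Z<.23),"bar")
rect(reg(244,336,176,186)&(Z>.19)&(Z<.23),"barmid")
rect(reg(236,345,158,170)&(Z>.22)&(Z<.25),"panel")
rect(reg(140,168,200,228)&(Z>.045)&(Z<.075),"cup2")
rect(reg(195,228,160,192)&(Z>.045)&(Z<.075),"cup1")
rect(reg(165,240,190,270)&(Z>.145),"grip")
rect(reg(165,240,190,270)&(Z>.122)&(Z<.142),"hooks")
rect(reg(165,240,190,270)&(Z>.09),"caddyall")
for tag,R in(("b1",(365,400,150,215)),("b2",(408,436,186,248))):
    rect(reg(*R)&(Z>.048)&(Z<.065),tag+"body"); rect(reg(*R)&(Z>.02)&(Z<.065),tag+"all")
# side view check
W=cloud(s);Z=W[...,2]
rect(reg(300,440,100,190)&(Z>.25)&(Z<.262),"S board")
rect(reg(370,415,240,300)&(Z>.045)&(Z<.065),"S b1")
rect(reg(365,430,290,345)&(Z>.045)&(Z<.065),"S b2+can")
rect(reg(185,260,155,225)&(Z>.147),"S grip")
E
```

```text
board 9661 z 0.255 [820.  10.] [307. 294.] 88.8 [[670, -141], [964, -147], [970, 161], [676, 167]]
lid 949 z 0.27 [780.  48.] [110. 106.] 88.0 [[725, -5], [831, -9], [835, 101], [729, 104]]
bar 425 z 0.214 [594.  14.] [299.  20.] 88.9 [[581, -135], [601, -135], [607, 163], [587, 164]]
barmid 371 z 0.214 [591.  11.] [ 18. 270.] 0.4 [[581, 146], [583, -124], [601, -123], [599, 146]]
panel 467 z 0.234 [642.  13.] [297.  27.] 89.1 [[627, -135], [653, -136], [658, 161], [631, 162]]
cup2 112 z 0.056 [505. 463.] [60. 60.] 67.9 [[467, 446], [522, 424], [544, 479], [489, 501]]
cup1 92 z 0.058 [630. 286.] [60. 58.] 84.0 [[598, 259], [656, 253], [662, 313], [605, 319]]
grip 89 z 0.154 [431. 314.] [68. 11.] 19.7 [[397, 308], [401, 297], [465, 320], [461, 331]]
hooks 175 z 0.134 [457. 324.] [124. 131.] 19.9 [[377, 365], [422, 241], [538, 283], [493, 407]]
caddyall 715 z 0.107 [445. 319.] [150. 183.] 19.9 [[343, 380], [405, 208], [547, 259], [485, 431]]
b1body 467 z 0.052 [ 601. -296.] [149.  51.] 15.5 [[523, -291], [536, -340], [680, -300], [666, -251]]
b1all 738 z 0.05 [ 594. -298.] [165.  54.] 16.6 [[507, -295], [523, -348], [681, -300], [666, -248]]
b2body 466 z 0.052 [ 493. -412.] [ 53. 128.] 79.4 [[426, -427], [552, -450], [561, -398], [435, -375]]
b2all 791 z 0.049 [ 491. -413.] [194.  74.] 2.5 [[392, -381], [396, -454], [590, -446], [586, -372]]
S board 4123 z 0.255 [861.   7.] [311. 379.] 89.2 [[670, -146], [1049, -151], [1053, 160], [674, 165]]
S b1 620 z 0.051 [ 619. -301.] [219.  97.] 34.0 [[501, -323], [555, -403], [737, -280], [683, -200]]
S b2+can 877 z 0.051 [ 492. -415.] [ 54. 130.] 78.8 [[423, -428], [551, -454], [561, -401], [433, -376]]
S grip 61 z 0.153 [430. 312.] [69. 11.] 21.1 [[396, 305], [400, 294], [464, 319], [460, 329]]
```

Tower yaw is about −1.2°, its front edge is at (0.673, 0.013), and the bar axis is at x≈0.595 (about 25 mm ajar). First I'll raise the tool, square it to the tower and close the fingers.

```bash
python3 -m jog '[[0,0,0,-0.9,-0.154],[0,0,0,-0.9,-0.154],[0,0,0,-0.9,-0.154],[0,0,0,-0.9,0],[0,0,0,-0.9,0],[0,0,0,0,0],[0,0,0,0,0]]' 10
```

```text
time_s: 0.68
tool_pos: [0.2441, 0.6027, 0.33]
tool_rot: [179.9, 0.0, 178.7]
force: [-0.6, 0.3, -0.3]
grip_width: 0.0482
grasp_force: 0.0
```

```bash
cat > go.py <<'E'
# usage: go.py x y z [yaw] : prints remaining shift in tool mm (current yaw) and yaw change; or "t X Y z" tower coords from top edge
import sys,numpy as np
from cell import env
E=np.array([.673,.013]);th=np.radians(-1.2);ex=np.array([np.cos(th),np.sin(th)]);ey=np.array([-ex[1],ex[0]])
a=sys.argv[1:];o=env.get_obs();p=o["tool_pos"];y=np.radians(o["tool_rot"][2])
if a[0]=="t": a=a[1:]; g=E+float(a[0])*ex+float(a[1])*ey
else: g=np.array([float(a[0]),float(a[1])])
d=g-p[:2]
print("tool shift mm: x %.1f y %.1f z %.1f"%(1e3*(d@[np.cos(y),np.sin(y)]),1e3*(d@[np.sin(y),-np.cos(y)]),1e3*(p[2]-float(a[2]))), "(yaw turn deg %.1f)"%(np.degrees(y)-float(a[3])) if len(a)>3 else "", "t",round(o["time_s"],1))
E
M='[[0,-0.645,-0.968,0,0],[0,-0.645,-0.968,0,0],[0,-0.645,-0.968,0,0],[0,-0.645,-0.968,0,0],[0,-0.645,-0.968,0,0],[0,-0.645,-0.968,0,0],[0,-0.645,-0.968,0,0],[0,-0.645,-0.968,0,0],[0,-0.645,-0.968,0,0],[0,-0.645,-0.968,0,0]]' ; unset M
python3 -m jog '[[0,-0.645,-0.968,0,0],[0,-0.645,-0.968,0,0],[0,-0.645,-0.968,0,0],[0,-0.645,-0.968,0,0],[0,-0.645,-0.968,0,0],[0,-0.645,-0.968,0,0],[0,-0.645,-0.968,0,0],[0,-0.645,-0.968,0,0],[0,-0.645,-0.968,0,0],[0,-0.645,-0.968,0,0]]'
python3 -m jog '[[0,-0.645,-0.968,0,0],[0,-0.645,-0.968,0,0],[0,-0.645,-0.968,0,0],[0,-0.645,-0.968,0,0],[0,-0.645,-0.968,0,0],[0,-0.645,-0.968,0,0],[0,-0.645,-0.968,0,0],[0,-0.645,-0.968,0,0],[0,-0.645,-0.968,0,0],[0,-0.645,-0.968,0,0]]'
python3 -m jog '[[0,-0.645,-0.968,0,0],[0,-0.645,-0.968,0,0],[0,-0.645,-0.968,0,0],[0,-0.645,-0.968,0,0],[0,-0.645,-0.968,0,0],[0,-0.645,-0.968,0,0],[0,-0.645,-0.968,0,0],[0,-0.645,-0.968,0,0],[0,-0.645,-0.968,0,0],[0,-0.645,-0.968,0,0],[0,0,0,0,0]]'
python3 go.py 0.618 0.013 0.205 178.8
```

```text
time_s: 1.52
tool_pos: [0.3688, 0.4044, 0.3275]
tool_rot: [-179.9, -0.1, 178.7]
force: [-0.0, -0.1, 0.3]
grip_width: 0.0006
grasp_force: 0.0
time_s: 2.35
tool_pos: [0.4933, 0.2083, 0.3276]
tool_rot: [-179.9, -0.1, 178.7]
force: [-0.5, 0.2, -0.1]
grip_width: 0.0002
grasp_force: 0.0
time_s: 3.27
tool_pos: [0.6188, 0.0073, 0.3271]
tool_rot: [-179.7, -0.1, 178.3]
force: [-0.7, -0.4, 0.3]
grip_width: 0.0005
grasp_force: 0.0
tool shift mm: x 1.0 y 5.7 z 122.1 (yaw turn deg -0.5) t 3.3
```

```bash
python3 -m jog '[[0,0,0.2,0.8,0],[0,0,0,0.8,0],[0,0,0,0.8,0],[0,0,0,0.8,0],[0,0,0,0,0]]'
python3 -m jog '[[0,0,0,0.5,0],[0,0,0,0.5,0],[0,0,0,0.5,0],[0,0,0,0.5,0],[0,0,0,0.5,0],[0,0,0,0,0]]'; python3 go.py 0.618 0.013 0.205 178.8
```

```text
time_s: 3.68
tool_pos: [0.6155, 0.0179, 0.2603]
tool_rot: [-179.9, -0.5, 178.8]
force: [-0.4, 0.4, -1.1]
grip_width: 0.0003
grasp_force: 0.0
time_s: 4.18
tool_pos: [0.617, 0.0174, 0.2128]
tool_rot: [-180.0, -0.2, 178.7]
force: [0.4, 0.2, -0.9]
grip_width: 0.0009
grasp_force: 0.0
tool shift mm: x -1.1 y -4.3 z 7.8 (yaw turn deg -0.1) t 4.2
```

```bash
python3 -m jog '[[0,0,0,0.3,0],[0,0.25,0,0,0],[0,0.25,0,0,0],[0,0.5,0,0,0],[0,0.5,0,0,0],[0,0.5,0,0,0],[0,0.5,0,0,0],[0,0.5,0,0,0],[0,0.5,0,0,0],[0,0.5,0,0,0],[0,0.5,0,0,0]]'
python3 -m jog '[[0,0.5,0,0,0],[0,0.5,0,0,0],[0,0.5,0,0,0],[0,0.5,0,0,0],[0,0.5,0,0,0],[0,0.5,0,0,0],[0,0.5,0,0,0],[0,0.25,0,0,0],[0,0.25,0,0,0],[0,0,0,0,0]]'; python3 go.py 0.445 0.013 0.205 178.8
```

```text
time_s: 5.1
tool_pos: [0.5275, 0.0191, 0.2099]
tool_rot: [-180.0, 0.1, 178.7]
force: [4.0, 0.1, -1.0]
grip_width: 0.0002
grasp_force: 2.1
time_s: 5.93
tool_pos: [0.4472, 0.0212, 0.2096]
tool_rot: [180.0, -0.0, 178.8]
force: [0.3, -0.6, 0.6]
grip_width: 0.0006
grasp_force: 0.4
tool shift mm: x 2.0 y -8.3 z 4.6 (yaw turn deg -0.0) t 5.9
```

```bash
python3 -m jog '[[0,0.15,0,0,0],[0,0.15,0,0,0],[0,0.15,0,0,0],[0,0,0,0,0],[0,0,0,0,0]]'; python3 -m jog '[[0,-0.35,0,0,0],[0,0,0,0,0],[0,0,0,-0.9,0],[0,0,0,-0.9,0],[0,0,0,-0.9,0],[0,0,0,-0.9,0],[0,0,0,-0.9,0],[0,0,0,-0.9,0],[0,0,0,0,0]]'
python3 - <<'E'
from h import *
c=grab("top","top1");W=cloud(c);Z=W[...,2]
m=np.zeros((400,640),bool);m[205:260,225:345]=1
m&=(Z>.19)&(Z<.232)&(W[...,0]<.48)
k=np.zeros_like(m);k[:]=m
p=W[m];print("bar pts",len(p),np.nanpercentile(p[:,0],[5,50,95]).round(3),np.nanpercentile(p[:,1],[2,98]).round(3))
print(env.get_obs()["tool_pos"])
cv2.imwrite("pics/top1.png",c["color"][:,:,::-1])
E
```

```text
time_s: 6.35
tool_pos: [0.4464, 0.0213, 0.2102]
tool_rot: [180.0, 1.0, 178.7]
force: [24.0, -1.6, -13.6]
grip_width: 0.0001
grasp_force: 12.1
time_s: 7.1
tool_pos: [0.4465, 0.0219, 0.3203]
tool_rot: [179.9, 0.1, 178.8]
force: [-0.4, 0.4, 0.3]
grip_width: 0.0006
grasp_force: 0.0
bar pts 207 [0.425 0.437 0.476] [-0.132  0.163]
[0.44599032 0.02177466 0.31842305]
```

View pics/top1.png

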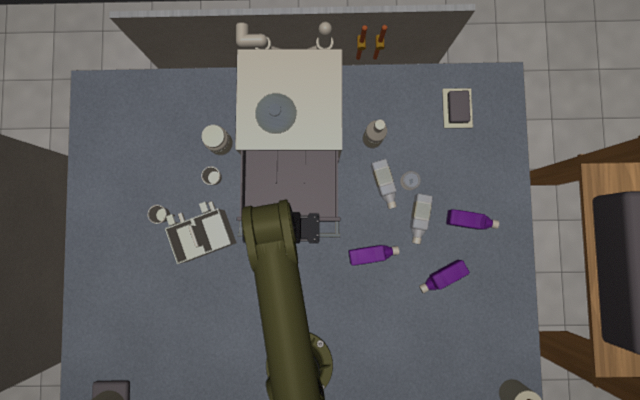

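The drawer is fully out: the finger pushed to a 24 N stop and the bar sits at x≈0.431. The remaining objects are untouched. Next is bottle 1 at (385,183).

```bash
python3 -m jog '[[0.76,-0.617,-0.948,0,0],[0.76,-0.617,-0.948,0,0],[0.76,-0.617,-0.948,0,0],[0.76,-0.617,-0.948,0,0],[0.76,-0.617,-0.948,0,0],[0.76,-0.617,-0.948,0,0],[0.76,-0.617,-0.948,0,0],[0.76,-0.617,-0.948,0,0]]'
python3 -m jog '[[0.76,-0.617,-0.948,0,0],[0.76,-0.617,-0.948,0,0],[0.76,-0.617,-0.948,0,0],[0.76,-0.617,-0.948,0,0],[0.76,-0.617,-0.948,0,0],[0.76,-0.617,-0.948,0,0],[0.76,-0.617,-0.948,0,0],[0.76,-0.617,-0.948,0,0]]'
python3 -m jog '[[0.76,0,0,0,0.15],[0.76,0,0,0,0.15],[0.76,0,0,0,0.15],[0.76,0,0,0,0.15],[0.76,0,0,0,0.15],[0.76,0,0,0,0.15],[0.76,0,0,0,0.15],[0.76,0,0,0,0.15],[0.76,0,0,0,0.15],[0.76,0,0,0,0.15],[0.76,0,0,0,0.15],[0.76,0,0,0,0.15]]'
python3 -m jog '[[0.76,0,0,0,0.15],[0.76,0,0,0,0.15],[0.76,0,0,0,0.15],[0.76,0,0,0,0.15],[0.76,0,0,0,0.15],[0.76,0,0,0,0.15],[0.76,0,0,0,0.15],[0.76,0,0,0,0.15],[0.76,0,0,0,0.15],[0.76,0,0,0,0.15],[0.76,0,0,0,0.15],[0.76,0,0,0,0.15]]'
python3 go.py 0.637 -0.2855 0.033 15.5
```

```text
time_s: 7.82
tool_pos: [0.5409, -0.1328, 0.3156]
tool_rot: [179.9, -0.2, 178.8]
force: [0.1, 1.0, 0.5]
grip_width: 0.0459
grasp_force: 0.0
time_s: 8.48
tool_pos: [0.6367, -0.2863, 0.3151]
tool_rot: [179.8, -0.2, 178.8]
force: [0.6, -0.3, 0.5]
grip_width: 0.0663
grasp_force: 0.0
time_s: 9.48
tool_pos: [0.6362, -0.2855, 0.3153]
tool_rot: [-179.8, -0.2, 97.4]
force: [0.6, 0.3, 0.3]
grip_width: 0.066
grasp_force: 0.0
time_s: 10.48
tool_pos: [0.6363, -0.2856, 0.3154]
tool_rot: [-179.8, 0.1, 16.4]
force: [-0.0, 0.5, 0.8]
grip_width: 0.0663
grasp_force: 0.0
tool shift mm: x 0.7 y 0.1 z 282.4 (yaw turn deg 0.9) t 10.5
```

```bash
python3 -m jog '[[0.76,0,0,1,0.02],[0.76,0,0,1,0],[0.76,0,0,1,0],[0.76,0,0,1,0],[0.76,0,0,1,0],[0.76,0,0,1,0],[0.76,0,0,1,0],[0.76,0,0,1,0],[0.76,0,0,1,0],[0.76,0,0,1,0],[0.76,0,0,1,0],[0.76,0,0,1,0]]'
python3 -m jog '[[0.76,0,0,0.7,0],[0.76,0,0,0.7,0],[0.76,0,0,0.5,0],[0.76,0,0,0,0],[0.55,0,0,0,0],[0.5,0,0,0,0],[0.5,0,0,0,0],[0.5,0,0,0,0],[0.5,0,0,0,0]]' 12; python3 go.py 0.637 -0.2855 0.033 15.5
```

```text
time_s: 11.48
tool_pos: [0.6355, -0.2854, 0.0745]
tool_rot: [-179.8, 0.1, 15.8]
force: [-0.2, -0.9, 0.0]
grip_width: 0.0663
grasp_force: 0.0
time_s: 12.23
tool_pos: [0.6378, -0.2869, 0.0409]
tool_rot: [179.9, -0.1, 15.8]
force: [-0.1, -0.3, 2.9]
grip_width: 0.0518
grasp_force: 12.0
tool shift mm: x -0.3 y -1.6 z 7.9 (yaw turn deg 0.3) t 12.2
```

```bash
python3 -m jog '[[0.5,0,0,-1,0],[0.5,0,0,-1,0],[0.5,0,0,-1,0],[0.5,0,0,-1,0],[0.5,0,0,-1,0],[0.5,0,0,-1,0],[0.5,0,0,-1,0],[0.5,0,0,-1,0],[0.5,0,0,-1,0],[0.5,0,0,-1,0],[0.5,0,0,-1,0],[0.5,0,0,-1,0]]'
python3 -m jog '[[0.5,0,0,-1,0],[0.5,0,0,-1,0],[0.5,0,0,-0.5,-0.036],[0.5,0,0,0,-0.15],[0.5,0,0,0,-0.15],[0.5,0,0,0,-0.15],[0.5,0,0,0,-0.15],[0.5,0,0,0,-0.15],[0.5,0,0,0,-0.15],[0.5,0,0,0,-0.15],[0.5,0,0,0,-0.15],[0.5,0,0,0,-0.15]]'
python3 -m jog '[[0.5,0,0,0,-0.15],[0.5,0,0,0,-0.15],[0.5,0,0,0,-0.15],[0.5,0,0,0,-0.15],[0.5,0,0,0,-0.15],[0.5,0,0,0,-0.15],[0.5,0,0,0,-0.15],[0.5,0,0,0,-0.15],[0.5,0,0,0,-0.15],[0.5,0,0,0,-0.15],[0.5,0,0,0,-0.15],[0.5,0,0,0,-0.15]]'
python3 -m jog '[[0.5,0,0,0,-0.15],[0.5,0,0,0,-0.15],[0.5,0,0,0,-0.15],[0.5,0,0,0,0],[0.5,0,0,0,0]]'
python3 go.py t -0.1375 -0.084 0.208 178.8
```

```text
time_s: 13.23
tool_pos: [0.6369, -0.2864, 0.2808]
tool_rot: [-180.0, -0.0, 15.8]
force: [-0.3, 0.6, -0.7]
grip_width: 0.0522
grasp_force: 12.0
time_s: 14.23
tool_pos: [0.6369, -0.2864, 0.3291]
tool_rot: [-180.0, -0.0, 78.6]
force: [-0.3, 0.3, -0.8]
grip_width: 0.0518
grasp_force: 12.0
time_s: 15.23
tool_pos: [0.6368, -0.2865, 0.3291]
tool_rot: [180.0, -0.0, 159.6]
force: [-0.4, 0.4, -0.3]
grip_width: 0.0519
grasp_force: 12.0
time_s: 15.65
tool_pos: [0.6368, -0.2865, 0.3292]
tool_rot: [180.0, -0.0, 179.3]
force: [-0.2, -0.1, -0.8]
grip_width: 0.052
grasp_force: 12.0
tool shift mm: x 105.7 y 217.2 z 121.2 (yaw turn deg 0.5) t 15.7
```

```bash
python3 -m jog '[[0.5,0.44,0.905,0,0.01],[0.5,0.44,0.905,0,0],[0.5,0.44,0.905,0,0],[0.5,0.44,0.905,0,0],[0.5,0.44,0.905,0,0],[0.5,0.44,0.905,0,0],[0.5,0.44,0.905,0,0],[0.5,0.44,0.905,0,0],[0.5,0.44,0.905,0,0],[0.5,0.44,0.905,0,0],[0.5,0.44,0.905,0,0],[0.5,0.44,0.905,0,0]]'
python3 -m jog '[[0.5,0,0,0,0],[0.5,0,0,0,0]]'
python3 go.py t -0.1375 -0.084 0.208 178.8
python3 - <<'E'
from h import *
a=grab("side","s2");b=grab("top","t2")
A=cv2.resize(a["color"][80:260,230:430,::-1],(400,360),interpolation=3);B=cv2.resize(b["color"][100:280,220:420,::-1],(400,360),interpolation=3)
cv2.imwrite("pics/p2.png",np.hstack([A,B]))
E
```

```text
time_s: 16.65
tool_pos: [0.5344, -0.0669, 0.3295]
tool_rot: [180.0, 0.0, 178.8]
force: [0.0, 0.0, -0.3]
grip_width: 0.0517
grasp_force: 12.0
time_s: 16.82
tool_pos: [0.5349, -0.0666, 0.3297]
tool_rot: [180.0, 0.0, 179.0]
force: [0.3, -1.7, -0.5]
grip_width: 0.052
grasp_force: 12.0
tool shift mm: x 1.1 y -1.5 z 121.7 (yaw turn deg 0.2) t 16.8
```

View pics/p2.png

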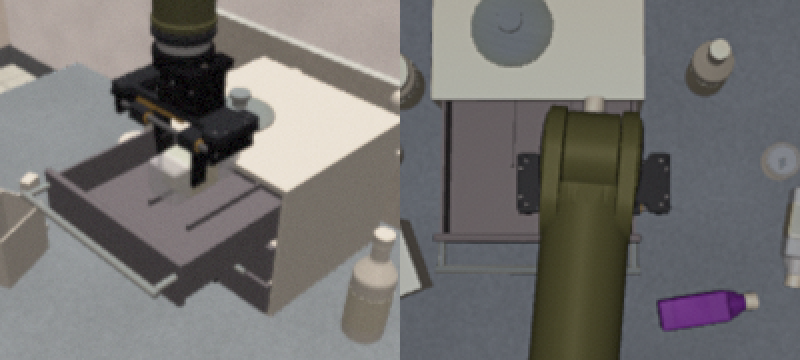

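```bash
python3 - <<'E'
from h import *
b=load("t2");W=cloud(b)
m=np.zeros((400,640),bool);m[140:160,308:326]=1
p=W[m&(W[...,2]>.29)];print(len(p),np.nanpercentile(p[:,0],[50,90,98]),np.nanmedian(p[:,1]),np.nanpercentile(p[:,2],[5,50,95]))
print(ray(b,316.5,148,.325))
E
```

```text
142 [0.643361   0.65896229 0.66296777] -0.07005202747755428 [0.32080835 0.33055805 0.70823556]
[ 0.66342863 -0.07037569  0.325     ]
```

```bash
python3 -m jog '[[0.5,0.1,0,0.7,0],[0.5,0,0,0.7,0],[0.5,0,0,0.7,0],[0.5,0,0,0.7,0],[0.5,0,0,0.7,0],[0.5,0,0,0.7,0],[0.5,0,0,0.7,0],[0.5,0,0,0.5,0],[0.5,0,0,0.3,0],[0.5,0,0,0,0],[0.5,0,0,0,0]]'
python3 go.py t -0.0545 -0.084 0.208 178.8
```

```text
time_s: 17.83
tool_pos: [0.5333, -0.0681, 0.2157]
tool_rot: [-180.0, 0.0, 179.0]
force: [0.7, -0.2, -0.6]
grip_width: 0.0516
grasp_force: 12.0
tool shift mm: x -83.5 y -0.3 z 7.7 (yaw turn deg 0.2) t 17.8
```

```bash
python3 -m jog '[[0.5,0,0,0.25,0],[0.5,-0.4,0,0,0],[0.5,-0.4,0,0,0],[0.5,-0.4,0,0,0],[0.5,-0.4,0,0,0],[0.5,-0.4,0,0,0],[0.5,-0.4,0,0,0],[0.5,-0.4,0,0,0],[0.5,-0.4,0,0,0],[0.5,-0.4,0,0,0],[0.5,0,0,0,0],[0.5,0,0,0,0]]'
python3 go.py t -0.0545 -0.084 0.208 178.8
```

```text
time_s: 18.83
tool_pos: [0.6053, -0.0689, 0.2103]
tool_rot: [-180.0, -0.0, 179.0]
force: [0.1, -0.7, 0.1]
grip_width: 0.0518
grasp_force: 12.0
tool shift mm: x -11.5 y -0.7 z 2.3 (yaw turn deg 0.2) t 18.8
```

```bash
python3 -m jog '[[0.5,-0.2,0,0.05,0],[0.5,-0.2,0,0,0],[0.5,-0.15,0,0,0],[0.5,0,0,0,0],[0.5,0,0,0,0]]'
python3 -m jog '[[0.5,-0.1,0,0,0],[0.5,-0.1,0,0,0],[0.5,0,0,0,0]]'
python3 go.py t -0.0545 -0.084 0.208 178.8
```

```text
time_s: 19.25
tool_pos: [0.6161, -0.069, 0.2096]
tool_rot: [-180.0, -0.0, 179.0]
force: [0.7, -0.5, -0.0]
grip_width: 0.052
grasp_force: 12.0
time_s: 19.5
tool_pos: [0.6204, -0.069, 0.2096]
tool_rot: [180.0, 0.0, 179.0]
force: [-0.8, 0.1, -0.8]
grip_width: 0.0519
grasp_force: 12.0
tool shift mm: x 3.6 y -0.9 z 1.6 (yaw turn deg 0.2) t 19.5
```

```bash
python3 -m jog '[[0.5,-0.1,0,0,0],[0.5,-0.1,0,0,0],[0.5,0,0,0,0]]'
python3 -m jog '[[0.5,-0.1,0,0,0],[0.5,0,0,0,0]]'
```

```text
time_s: 19.75
tool_pos: [0.6238, -0.0692, 0.2093]
tool_rot: [-180.0, -0.1, 179.0]
force: [-1.7, -0.2, -0.5]
grip_width: 0.052
grasp_force: 12.0
time_s: 19.92
tool_pos: [0.6257, -0.0692, 0.2093]
tool_rot: [180.0, -0.1, 179.0]
force: [-1.9, 0.6, 0.4]
grip_width: 0.0522
grasp_force: 12.0
```

```bash
python3 -m jog '[[0.71,0,0,0,0],[0.71,0,0,0,0],[0.71,0,0,0,0],[0.71,0,0,0,0],[0.71,0,0,-0.5,0],[0.71,0,0,-1,0],[0.71,0,0,-1,0],[0.71,0,0,-1,0],[0.71,0,0,-1,0],[0.71,0,0,-1,0],[0.71,0,0,-0.6,0]]'
python3 -m jog '[[0.76,0.2775,-0.973,0,0],[0.76,0.2775,-0.973,0,0],[0.76,0.2775,-0.973,0,0],[0.76,0.2775,-0.973,0,0],[0.76,0.2775,-0.973,0,0],[0.76,0.2775,-0.973,0,0],[0.76,0.2775,-0.973,0,0],[0.76,0.2775,-0.973,0,0],[0.76,0.2775,-0.973,0,0]]'
python3 -m jog '[[0.76,0.2775,-0.973,0,0],[0.76,0.2775,-0.973,0,0],[0.76,0.2775,-0.973,0,0],[0.76,0.2775,-0.973,0,0],[0.76,0.2775,-0.973,0,0],[0.76,0.2775,-0.973,0,0],[0.76,0.2775,-0.973,0,0],[0.76,0.2775,-0.973,0,0],[0.76,0.2775,-0.973,0,0]]'
python3 -m jog '[[0.76,0,0,0,0.15],[0.76,0,0,0,0.15],[0.76,0,0,0,0.15],[0.76,0,0,0,0.15],[0.76,0,0,0,0.15],[0.76,0,0,0,0.15],[0.76,0,0,0,0.15],[0.76,0,0,0,0.15],[0.76,0,0,0,0.15],[0.76,0,0,0,0.15],[0.76,0,0,0,0.15],[0.76,0,0,0,0.15]]'
python3 -m jog '[[0.76,0,0,0,0.15],[0.76,0,0,0,0.15],[0.76,0,0,0,0.15],[0.76,0,0,0,0.15],[0.76,0,0,0,0.15],[0.76,0,0,0,0.15],[0.76,0,0,0,0.15],[0.76,0,0,0,0.15],[0.76,0,0,0,0.15],[0.76,0,0,0,0.15],[0.76,0,0,0,0.15],[0.76,0,0,0,0.15]]'
python3 -m jog '[[0.76,0,0,0,0.15],[0.76,0,0,0,0.15],[0.76,0,0,0,0.15],[0.76,0,0,0,0.15],[0.76,0,0,0,0],[0.76,0,0,0,0]]'
python3 go.py .520 -.4175 0.037 -10.4
python3 - <<'E'
from h import *
b=grab("top","t3");W=cloud(b);cv2.imwrite("pics/t3.png",cv2.resize(b["color"][130:280,220:420,::-1],(800,600),interpolation=3))
E
```

```text
time_s: 20.83
tool_pos: [0.6268, -0.0694, 0.335]
tool_rot: [180.0, 0.2, 179.0]
force: [-0.2, 0.6, 0.0]
grip_width: 0.0619
grasp_force: 0.0
time_s: 21.58
tool_pos: [0.5727, -0.2444, 0.3319]
tool_rot: [180.0, 0.0, 179.0]
force: [-0.8, 0.0, -0.1]
grip_width: 0.0658
grasp_force: 0.0
time_s: 22.33
tool_pos: [0.5199, -0.4185, 0.3318]
tool_rot: [-180.0, 0.0, 179.0]
force: [-0.2, -0.0, 0.0]
grip_width: 0.0658
grasp_force: 0.0
time_s: 23.33
tool_pos: [0.5203, -0.4176, 0.3318]
tool_rot: [180.0, -0.0, 97.7]
force: [0.4, -0.4, 0.1]
grip_width: 0.0664
grasp_force: 0.0
time_s: 24.33
tool_pos: [0.5204, -0.4175, 0.3317]
tool_rot: [-180.0, -0.0, 16.7]
force: [-0.0, 0.3, 0.1]
grip_width: 0.0661
grasp_force: 0.0
time_s: 24.83
tool_pos: [0.5203, -0.4176, 0.3317]
tool_rot: [-180.0, -0.0, -9.8]
force: [0.5, -0.0, -0.1]
grip_width: 0.0659
grasp_force: 0.0
tool shift mm: x -0.3 y -0.0 z 294.7 (yaw turn deg 0.6) t 24.8
```

View pics/t3.png

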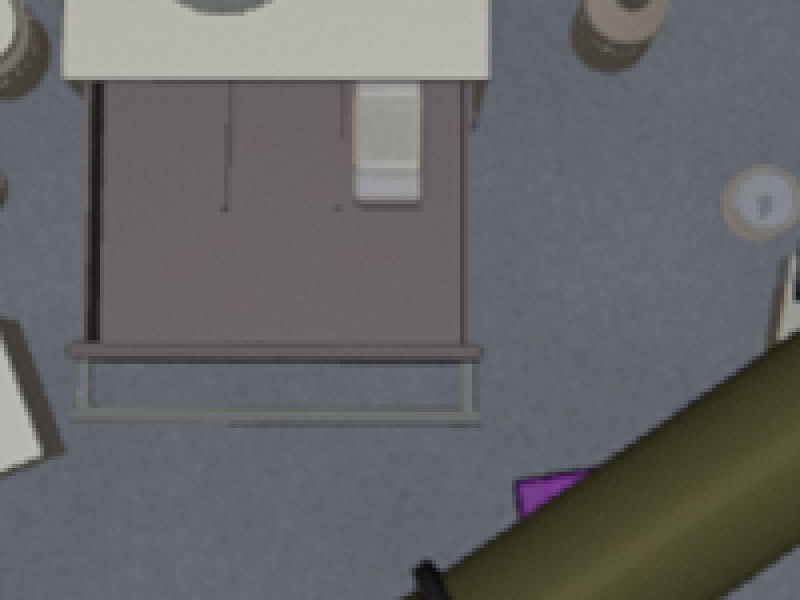

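Bottle 1 lies in the right lane, with its base at the rib fronts (crop (388,203)). Now bottle 2.

```bash
python3 -m jog '[[0.76,0,0,1,0.013],[0.76,0,0,1,0],[0.76,0,0,1,0],[0.76,0,0,1,0],[0.76,0,0,1,0],[0.76,0,0,1,0],[0.76,0,0,1,0],[0.76,0,0,1,0],[0.76,0,0,1,0],[0.76,0,0,1,0],[0.76,0,0,1,0],[0.76,0,0,1,0]]'
python3 -m jog '[[0.76,0,0,0.9,0],[0.76,0,0,0.9,0],[0.76,0,0,0.6,0],[0.76,0,0,0,0],[0.55,0,0,0,0],[0.5,0,0,0,0],[0.5,0,0,0,0],[0.5,0,0,0,0],[0.5,0,0,0,0]]' 12
python3 -m jog '[[0.5,0,0,-1,0],[0.5,0,0,-1,0],[0.5,0,0,-1,0],[0.5,0,0,-1,0],[0.5,0,0,-1,0],[0.5,0,0,-1,0],[0.5,0,0,-1,0],[0.5,0,0,-1,0],[0.5,0,0,-1,0],[0.5,0,0,-1,0],[0.5,0,0,-1,0],[0.5,0,0,-1,0]]'
python3 -m jog '[[0.5,0,0,-1,0],[0.5,0,0,-1,0],[0.5,0,0,-0.5,-0.013],[0.5,0,0,0,-0.15],[0.5,0,0,0,-0.15],[0.5,0,0,0,-0.15],[0.5,0,0,0,-0.15],[0.5,0,0,0,-0.15],[0.5,0,0,0,-0.15],[0.5,0,0,0,-0.15],[0.5,0,0,0,-0.15],[0.5,0,0,0,-0.15]]'
python3 -m jog '[[0.5,0,0,0,-0.15],[0.5,0,0,0,-0.15],[0.5,0,0,0,-0.15],[0.5,0,0,0,-0.15],[0.5,0,0,0,-0.15],[0.5,0,0,0,-0.15],[0.5,0,0,0,-0.15],[0.5,0,0,0,-0.15],[0.5,0,0,0,-0.15],[0.5,0,0,0,-0.15],[0.5,0,0,0,-0.15],[0.5,0,0,0,-0.15]]'
python3 -m jog '[[0.5,0,0,0,-0.15],[0.5,0,0,0,-0.15],[0.5,0,0,0,-0.15],[0.5,0,0,0,-0.15],[0.5,0,0,0,-0.15],[0.5,0,0,0,-0.15],[0.5,0,0,0,-0.15],[0.5,0,0,0,0],[0.5,0,0,0,0]]'
python3 go.py t -0.1385 0 0.21 178.8
```

```text
time_s: 25.88
tool_pos: [0.5204, -0.4174, 0.0906]
tool_rot: [-180.0, -0.0, -10.4]
force: [0.1, -2.2, 0.3]
grip_width: 0.0661
grasp_force: 0.0
time_s: 26.63
tool_pos: [0.5208, -0.4184, 0.045]
tool_rot: [179.9, -0.1, -10.6]
force: [-0.3, 0.1, 4.7]
grip_width: 0.0519
grasp_force: 12.0
time_s: 27.63
tool_pos: [0.52, -0.4176, 0.2848]
tool_rot: [-180.0, -0.0, -10.6]
force: [0.0, -0.3, -1.1]
grip_width: 0.0516
grasp_force: 12.0
time_s: 28.63
tool_pos: [0.5199, -0.4175, 0.3331]
tool_rot: [-180.0, -0.0, 51.1]
force: [0.1, 0.1, -0.1]
grip_width: 0.0519
grasp_force: 12.0
time_s: 29.63
tool_pos: [0.5198, -0.4176, 0.333]
tool_rot: [-180.0, -0.1, 132.1]
force: [-0.8, -0.4, -0.4]
grip_width: 0.0517
grasp_force: 12.0
time_s: 30.38
tool_pos: [0.5199, -0.4177, 0.3332]
tool_rot: [180.0, -0.0, 178.8]
force: [-0.3, 0.2, 0.1]
grip_width: 0.0521
grasp_force: 12.0
tool shift mm: x -5.8 y 433.8 z 123.2 (yaw turn deg 0.0) t 30.4
```

```bash
python3 -m jog '[[0.5,-0.013,0.986,0,0],[0.5,-0.013,0.986,0,0],[0.5,-0.013,0.986,0,0],[0.5,-0.013,0.986,0,0],[0.5,-0.013,0.986,0,0],[0.5,-0.013,0.986,0,0],[0.5,-0.013,0.986,0,0],[0.5,-0.013,0.986,0,0],[0.5,-0.013,0.986,0,0],[0.5,-0.013,0.986,0,0],[0.5,-0.013,0.986,0,0]]'
python3 -m jog '[[0.5,-0.013,0.986,0,0],[0.5,-0.013,0.986,0,0],[0.5,-0.013,0.986,0,0],[0.5,-0.013,0.986,0,0],[0.5,-0.013,0.986,0,0],[0.5,-0.013,0.986,0,0],[0.5,-0.013,0.986,0,0],[0.5,-0.013,0.986,0,0],[0.5,-0.013,0.986,0,0],[0.5,-0.013,0.986,0,0],[0.5,-0.013,0.986,0,0],[0.5,0,0,0,0]]'
python3 -m jog '[[0.5,0,0,0,0],[0.5,0,0,0,0]]'
python3 go.py t -0.1385 0 0.21 178.8
python3 - <<'E'
from h import *
b=grab("top","t4");W=cloud(b);Z=W[...,2]
m=np.zeros((400,640),bool);m[135:170,270:320]=1
m&=(Z>.3)&(Z<.36)
p=W[m];print(len(p),np.nanpercentile(p[:,0],[10,50,90,98]),np.nanmedian(p[:,1]),np.nanpercentile(p[:,2],[5,50,95]))
a=grab("side","s4")
cv2.imwrite("pics/p4.png",np.hstack([cv2.resize(x["color"][y0:y0+180,220:420,::-1],(400,360),interpolation=3) for x,y0 in((a,80),(b,100))]))
E
```

```text
time_s: 31.3
tool_pos: [0.5265, -0.1999, 0.3334]
tool_rot: [180.0, -0.0, 178.8]
force: [-0.1, 0.1, -1.0]
grip_width: 0.0519
grasp_force: 12.0
time_s: 32.3
tool_pos: [0.5331, 0.0212, 0.3331]
tool_rot: [179.8, -0.0, 179.2]
force: [0.2, 1.2, -1.1]
grip_width: 0.0518
grasp_force: 12.0
time_s: 32.47
tool_pos: [0.5333, 0.0148, 0.3335]
tool_rot: [-180.0, -0.0, 178.9]
force: [-0.3, 0.6, -0.2]
grip_width: 0.0518
grasp_force: 12.0
tool shift mm: x -1.2 y 1.1 z 123.5 (yaw turn deg 0.1) t 32.5
50 [0.64895113 0.65430946 0.6589318  0.65972824] 0.014942593086629354 [0.31558134 0.32531436 0.33130967]
```

View pics/p4.png

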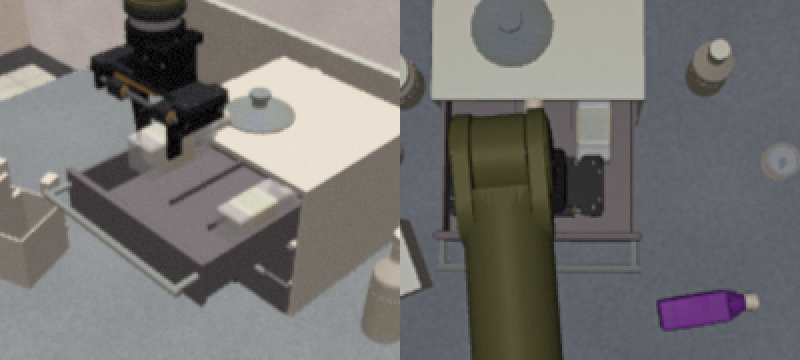

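Bottle 2 is held level and straight, with its cap at x≈0.66, 13 mm clear of the board. I'll lower it and slide it back.

```bash
python3 -m jog '[[0.5,0.05,0,0.7,0],[0.5,0,0,0.7,0],[0.5,0,0,0.7,0],[0.5,0,0,0.7,0],[0.5,0,0,0.7,0],[0.5,0,0,0.7,0],[0.5,0,0,0.7,0],[0.5,0,0,0.7,0],[0.5,0,0,0.35,0],[0.5,0,0,0,0],[0.5,0,0,0,0]]'
python3 -m jog '[[0.5,-0.4,0,0,0],[0.5,-0.4,0,0,0],[0.5,-0.4,0,0,0],[0.5,-0.4,0,0,0],[0.5,-0.4,0,0,0],[0.5,-0.4,0,0,0],[0.5,-0.4,0,0,0],[0.5,-0.4,0,0,0],[0.5,-0.4,0,0,0],[0.5,-0.3,0,0,0],[0.5,-0.2,0,0,0],[0.5,0,0,0,0]]'
```

```text
time_s: 33.48
tool_pos: [0.5324, 0.0154, 0.2148]
tool_rot: [-180.0, -0.0, 178.9]
force: [-0.0, -0.6, 0.5]
grip_width: 0.0518
grasp_force: 12.0
time_s: 34.48
tool_pos: [0.615, 0.0146, 0.2143]
tool_rot: [-180.0, 0.0, 179.0]
force: [-0.4, -0.6, -0.5]
grip_width: 0.0517
grasp_force: 12.0
```

```bash
python3 -m jog '[[0.5,-0.1,0,0.12,0],[0.5,-0.1,0,0,0],[0.5,-0.1,0,0,0],[0.5,0,0,0,0]]'
python3 -m jog '[[0.5,-0.1,0,0,0],[0.5,-0.1,0,0,0],[0.5,0,0,0,0]]'
python3 -m jog '[[0.5,-0.1,0,0,0],[0.5,0,0,0,0]]'
```

```text
time_s: 34.82
tool_pos: [0.6205, 0.0145, 0.2122]
tool_rot: [180.0, 0.0, 179.0]
force: [0.7, -0.5, -1.6]
grip_width: 0.0516
grasp_force: 12.0
time_s: 35.07
tool_pos: [0.6246, 0.0145, 0.2123]
tool_rot: [180.0, 0.0, 179.0]
force: [0.3, 0.5, -0.7]
grip_width: 0.0519
grasp_force: 12.0
time_s: 35.23
tool_pos: [0.6266, 0.0144, 0.2122]
tool_rot: [180.0, 0.0, 179.0]
force: [0.4, -0.4, -0.4]
grip_width: 0.0515
grasp_force: 12.0
```

```bash
python3 -m jog '[[0.5,-0.1,0,0,0],[0.5,0,0,0,0]]'
python3 -m jog '[[0.5,-0.08,0,0,0],[0.5,0,0,0,0]]'
```

```text
time_s: 35.4
tool_pos: [0.628, 0.0144, 0.2119]
tool_rot: [180.0, -0.1, 179.0]
force: [-1.7, 0.5, -0.6]
grip_width: 0.0517
grasp_force: 12.0
time_s: 35.57
tool_pos: [0.6295, 0.0144, 0.2119]
tool_rot: [180.0, -0.1, 179.0]
force: [-2.8, 0.5, -0.1]
grip_width: 0.0519
grasp_force: 12.0
```

```bash
python3 -m jog '[[0.71,0,0,0,0],[0.71,0,0,0,0],[0.71,0,0,0,0],[0.71,0,0,0,0],[0.71,0,0,-0.5,0],[0.71,0,0,-1,0],[0.71,0,0,-1,0],[0.71,0,0,-1,0],[0.71,0,0,-1,0],[0.71,0,0,-1,0],[0.71,0,0,-0.6,0]]'
python3 -m jog '[[1,0,1,0,0],[1,0,1,0,0],[1,0,1,0,0],[1,0,1,0,0],[1,0,1,0,0],[1,0,0,0,0],[1,0,0,0,0]]'
cat > cups.py <<'E'
from h import *
import sys
T=grab("top","ct");S=grab("side","cs")
for n,c in(("top",T),("side",S)):
    W=cloud(c);Z=W[...,2]
    for tag,x,y,h in(("cup1",.63,.286,.06),("cup2",.505,.463,.06),("can",.607,-.383,.042)):
        if len(sys.argv)>1 and tag not in sys.argv[1:]: continue
        m=(abs(W[...,0]-x)<.09)&(abs(W[...,1]-y)<.08)&(Z>h-.015)&(Z<h+.015)
        N,L,st,ce=cv2.connectedComponentsWithStats(cv2.dilate(m.astype(np.uint8),np.ones((3,3))))
        for i in range(1,N):
            q=W[(L==i)&m]
            if len(q)<25: continue
            (cx,cy),r=cv2.minEnclosingCircle((q[:,:2]*1000).astype(np.float32))
            print(n,tag,len(q),"c",round(cx),round(cy),"r",round(r),"ztop",np.percentile(q[:,2],95).round(3),"px",ce[i].round())
E
python3 cups.py; python3 go.py .630 .286 .047 178.8
```

```text
time_s: 36.48
tool_pos: [0.6307, 0.0142, 0.3377]
tool_rot: [180.0, 0.2, 179.0]
force: [0.7, 0.7, 0.7]
grip_width: 0.0618
grasp_force: 0.0
time_s: 37.07
tool_pos: [0.6314, 0.1158, 0.3341]
tool_rot: [180.0, -0.0, 179.2]
force: [0.2, -0.3, 0.3]
grip_width: 0.0864
grasp_force: 0.0
top cup2 105 c 505 463 r 32 ztop 0.063 px [156. 214.]
top cup2 48 c 441 395 r 26 ztop 0.074 px [173. 233.]
top can 268 c 607 -383 r 31 ztop 0.044 px [410. 180.]
side cup2 49 c 436 406 r 22 ztop 0.074 px [207. 182.]
side can 371 c 607 -386 r 31 ztop 0.043 px [419. 288.]
tool shift mm: x 5.0 y 173.0 z 287.3 (yaw turn deg 0.1) t 37.2
```

```bash
python3 - <<'E'
from h import *
a=load("cs");b=load("ct")
cv2.imwrite("pics/p5.png",np.hstack([cv2.resize(x["color"][y0:y0+180,x0:x0+200,::-1],(400,360),interpolation=3) for x,y0,x0 in((a,80,180),(b,100,120))]))
E
```

```text
(no output)
```

View pics/p5.png

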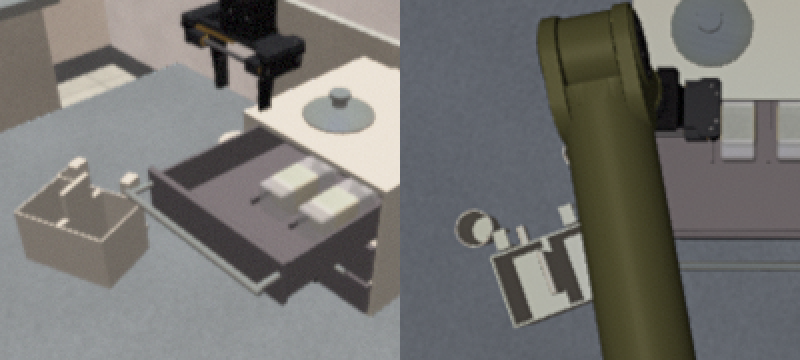

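Both bottles are in their lanes. The top view only occludes cup 1 behind the arm (a sliver shows at px (204,177)); cup 2 is confirmed at (0.505, 0.463). I'll take cup 2 first.

```bash
python3 -m jog '[[1,0.3645,0.9594,0,0],[1,0.3645,0.9594,0,0],[1,0.3645,0.9594,0,0],[1,0.3645,0.9594,0,0],[1,0.3645,0.9594,0,0],[1,0.3645,0.9594,0,0],[1,0.3645,0.9594,0,0],[1,0.3645,0.9594,0,0],[1,0.3645,0.9594,0,0]]'
python3 -m jog '[[1,0.3645,0.9594,0,0],[1,0.3645,0.9594,0,0],[1,0.3645,0.9594,0,0],[1,0.3645,0.9594,0,0],[1,0.3645,0.9594,0,0],[1,0.3645,0.9594,0,0],[1,0.3645,0.9594,0,0],[1,0.3645,0.9594,0,0],[1,0.3645,0.9594,0,0]]'
python3 -m jog '[[1,0,0,0,0.152],[1,0,0,0,0.152],[1,0,0,0,0.152],[1,0,0,0,0.152],[1,0,0,0,0.152],[1,0,0,0,0.152],[1,0,0,0,0.152],[1,0,0,0,0.152],[1,0,0,0,0.152],[1,0,0,0,0.152],[1,0,0,0,0.152],[1,0,0,0,0.152]]'
python3 -m jog '[[1,0,0,0,0.152],[1,0,0,0,0],[1,0,0,0,0]]'
python3 cups.py cup1 cup2; python3 go.py .505 .463 .047 90
```

```text
time_s: 37.92
tool_pos: [0.5695, 0.2869, 0.3345]
tool_rot: [-180.0, 0.0, 178.8]
force: [-0.3, -0.2, -0.3]
grip_width: 0.0872
grasp_force: 0.0
time_s: 38.67
tool_pos: [0.5075, 0.461, 0.3345]
tool_rot: [-180.0, 0.1, 178.8]
force: [0.7, -0.0, -0.2]
grip_width: 0.0872
grasp_force: 0.0
time_s: 39.67
tool_pos: [0.5078, 0.4601, 0.3345]
tool_rot: [180.0, 0.0, 96.4]
force: [0.2, -0.3, 0.0]
grip_width: 0.0869
grasp_force: 0.0
time_s: 39.92
tool_pos: [0.5074, 0.4607, 0.3344]
tool_rot: [180.0, 0.0, 90.2]
force: [0.9, 0.1, 0.3]
grip_width: 0.0867
grasp_force: 0.0
top cup1 32 c 717 262 r 27 ztop 0.072 px [218. 151.]
top cup1 95 c 630 285 r 31 ztop 0.064 px [210. 175.]
top cup2 107 c 505 463 r 31 ztop 0.064 px [156. 214.]
top cup2 47 c 440 395 r 26 ztop 0.074 px [173. 233.]
side cup2 45 c 436 407 r 21 ztop 0.073 px [207. 182.]
tool shift mm: x 1.8 y -1.9 z 287.3 (yaw turn deg 0.2) t 40.0
```

```bash
python3 -m jog '[[1,0.1,-0.1,1,0],[1,0,0,1,0],[1,0,0,1,0],[1,0,0,1,0],[1,0,0,1,0],[1,0,0,1,0],[1,0,0,1,0],[1,0,0,1,0],[1,0,0,1,0],[1,0,0,1,0],[1,0,0,1,0],[1,0,0,1,0]]'
python3 -m jog '[[1,0,0,0.8,0],[1,0,0,0.8,0],[1,0,0,0.6,0],[1,0,0,0,0],[0.6,0,0,0,0],[0.6,0,0,0,0],[0.6,0,0,0,0],[0.6,0,0,0,0],[0.6,0,0,0,0],[0.6,0,0,0,0]]' 6
```

```text
time_s: 41.02
tool_pos: [0.5046, 0.4636, 0.0934]
tool_rot: [180.0, -0.0, 90.2]
force: [-0.4, 0.1, -0.4]
grip_width: 0.0873
grasp_force: 0.0
time_s: 41.85
tool_pos: [0.5048, 0.4643, 0.0511]
tool_rot: [179.9, -0.1, 90.1]
force: [0.1, 0.4, 1.8]
grip_width: 0.0595
grasp_force: 5.9
```

```bash
python3 -m jog '[[0.6,0,0,-0.5,0],[0.6,0,0,-1,0],[0.6,0,0,-1,0],[0.6,0,0,-1,0],[0.6,0,0,-1,0],[0.6,0,0,-1,0],[0.6,0,0,-1,0],[0.6,0,0,-1,0],[0.6,0,0,-1,0],[0.6,0,0,-1,0],[0.6,0,0,-1,0],[0.6,0,0,-1,0]]'
python3 -m jog '[[0.6,0,0,-1,-0.152],[0.6,0,0,-1,-0.152],[0.6,0,0,-1,-0.152],[0.6,0,0,0,-0.152],[0.6,0,0,0,-0.152],[0.6,0,0,0,-0.152],[0.6,0,0,0,-0.152],[0.6,0,0,0,-0.152],[0.6,0,0,0,-0.152],[0.6,0,0,0,-0.152],[0.6,0,0,0,-0.152],[0.6,0,0,0,-0.152]]'
python3 -m jog '[[0.6,0,0,0,-0.148],[0.6,0,0,0,0],[0.6,0,0,0,0]]'
python3 go.py t -0.142 -0.07 .219 178.8
```

```text
time_s: 42.85
tool_pos: [0.5042, 0.4637, 0.2821]
tool_rot: [180.0, -0.0, 90.1]
force: [0.6, 0.1, -0.1]
grip_width: 0.0591
grasp_force: 6.0
time_s: 43.85
tool_pos: [0.5043, 0.4637, 0.341]
tool_rot: [180.0, 0.0, 172.5]
force: [0.2, 0.4, -0.1]
grip_width: 0.0592
grasp_force: 6.0
time_s: 44.1
tool_pos: [0.5044, 0.4637, 0.3408]
tool_rot: [180.0, 0.0, 178.6]
force: [0.5, -0.4, 0.2]
grip_width: 0.0594
grasp_force: 6.0
tool shift mm: x -37.5 y -517.0 z 121.8 (yaw turn deg -0.2) t 44.1
```

```bash
python3 -m jog '[[0.6,-0.067,-0.923,0,0],[0.6,-0.067,-0.923,0,0],[0.6,-0.067,-0.923,0,0],[0.6,-0.067,-0.923,0,0],[0.6,-0.067,-0.923,0,0],[0.6,-0.067,-0.923,0,0],[0.6,-0.067,-0.923,0,0],[0.6,-0.067,-0.923,0,0],[0.6,-0.067,-0.923,0,0],[0.6,-0.067,-0.923,0,0]]'
python3 -m jog '[[0.6,-0.067,-0.923,0,0],[0.6,-0.067,-0.923,0,0],[0.6,-0.067,-0.923,0,0],[0.6,-0.067,-0.923,0,0],[0.6,-0.067,-0.923,0,0],[0.6,-0.067,-0.923,0,0],[0.6,-0.067,-0.923,0,0],[0.6,-0.067,-0.923,0,0],[0.6,-0.067,-0.923,0,0]]'
python3 -m jog '[[0.6,-0.067,-0.923,0,0],[0.6,-0.067,-0.923,0,0],[0.6,-0.067,-0.923,0,0],[0.6,-0.067,-0.923,0,0],[0.6,-0.067,-0.923,0,0],[0.6,-0.067,-0.923,0,0],[0.6,-0.067,-0.923,0,0],[0.6,-0.067,-0.923,0,0],[0.6,-0.067,-0.923,0,0],[0.6,0,0,0,0],[0.6,0,0,0,0]]'
python3 go.py t -0.142 -0.07 .219 178.8
```

```text
time_s: 44.93
tool_pos: [0.5139, 0.278, 0.3406]
tool_rot: [180.0, 0.0, 178.6]
force: [0.4, -0.7, -0.6]
grip_width: 0.0589
grasp_force: 6.0
time_s: 45.68
tool_pos: [0.5226, 0.1117, 0.3406]
tool_rot: [180.0, 0.0, 178.6]
force: [0.0, 0.1, -0.6]
grip_width: 0.0595
grasp_force: 6.0
time_s: 46.6
tool_pos: [0.5312, -0.0545, 0.3406]
tool_rot: [180.0, 0.0, 178.6]
force: [1.1, 1.4, -0.0]
grip_width: 0.0593
grasp_force: 6.0
tool shift mm: x 1.7 y 0.5 z 121.6 (yaw turn deg -0.2) t 46.6
```

```bash
python3 -m jog '[[0.6,0,0,0.8,0],[0.6,0,0,0.8,0],[0.6,0,0,0.8,0],[0.6,0,0,0.8,0],[0.6,0,0,0.8,0],[0.6,0,0,0.8,0],[0.6,0,0,0.6,0],[0.6,0,0,0.4,0],[0.6,0,0,0.2,0],[0.6,0,0,0,0],[0.6,0,0,0,0]]'
python3 -m jog '[[0.8,0,0,0,0],[0.8,0,0,0,0],[0.8,0,0,0,0],[0.8,0,0,-0.4,0],[0.8,0,0,-1,0],[0.8,0,0,-1,0],[0.8,0,0,-1,0],[0.8,0,0,-1,0],[0.8,0,0,-1,0],[0.8,0,0,-0.8,0]]'
python3 go.py .630 .285 .047 178.8
```

```text
time_s: 47.52
tool_pos: [0.5317, -0.0534, 0.2207]
tool_rot: [180.0, 0.0, 178.8]
force: [-0.5, -0.4, -0.1]
grip_width: 0.059
grasp_force: 6.0
time_s: 48.35
tool_pos: [0.5317, -0.0538, 0.3468]
tool_rot: [180.0, 0.1, 178.8]
force: [-0.2, 1.2, -0.0]
grip_width: 0.0697
grasp_force: 0.0
tool shift mm: x -91.4 y 340.7 z 299.8 (yaw turn deg 0.0) t 48.4
```

```bash
python3 -m jog '[[1,-0.254,0.946,0,0],[1,-0.254,0.946,0,0],[1,-0.254,0.946,0,0],[1,-0.254,0.946,0,0],[1,-0.254,0.946,0,0],[1,-0.254,0.946,0,0],[1,-0.254,0.946,0,0],[1,-0.254,0.946,0,0],[1,-0.254,0.946,0,0]]'
python3 -m jog '[[1,-0.254,0.946,0,0],[1,-0.254,0.946,0,0],[1,-0.254,0.946,0,0],[1,-0.254,0.946,0,0],[1,-0.254,0.946,0,0],[1,-0.254,0.946,0,0],[1,-0.254,0.946,0,0],[1,-0.254,0.946,0,0],[1,-0.254,0.946,0,0],[1,0,0,0,0],[1,0,0,0,0]]'
python3 cups.py; python3 go.py .630 .285 .047 178.8
python3 - <<'E'
from h import *
a=load("cs");b=load("ct")
cv2.imwrite("pics/p6.png",np.hstack([cv2.resize(x["color"][y0:y0+180,x0:x0+200,::-1],(400,360),interpolation=3) for x,y0,x0 in((a,80,220),(b,100,180))]))
E
```

```text
time_s: 49.1
tool_pos: [0.5808, 0.1166, 0.3451]
tool_rot: [180.0, 0.1, 178.8]
force: [-0.6, 0.2, 0.2]
grip_width: 0.087
grasp_force: 0.0
time_s: 50.02
tool_pos: [0.6294, 0.2862, 0.344]
tool_rot: [-180.0, -0.0, 179.0]
force: [0.3, 0.4, 0.6]
grip_width: 0.0869
grasp_force: 0.0
top cup1 31 c 716 259 r 23 ztop 0.074 px [219. 151.]
top cup1 70 c 630 286 r 31 ztop 0.062 px [211. 177.]
top can 267 c 608 -383 r 31 ztop 0.045 px [410. 180.]
side cup2 50 c 436 407 r 21 ztop 0.074 px [207. 181.]
side can 369 c 608 -385 r 31 ztop 0.043 px [419. 288.]
tool shift mm: x -0.0 y 1.3 z 297.6 (yaw turn deg -0.0) t 50.1
```

View pics/p6.png

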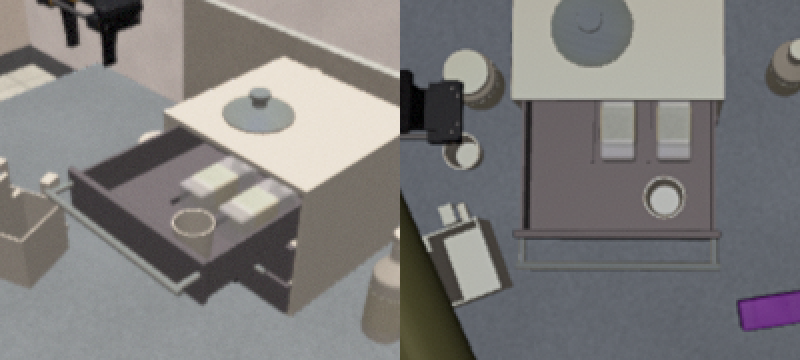

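Cup 2 stands in the front row and both bottles are in lane. Cup 1 is at (0.630, 0.286), so I'll pick it up.

```bash
python3 -m jog '[[1,0,0,1,0],[1,0,0,1,0],[1,0,0,1,0],[1,0,0,1,0],[1,0,0,1,0],[1,0,0,1,0],[1,0,0,1,0],[1,0,0,1,0],[1,0,0,1,0],[1,0,0,1,0],[1,0,0,1,0],[1,0,0,1,0]]'
python3 -m jog '[[1,0,0,0.9,0],[1,0,0,0.9,0],[1,0,0,0.7,0],[1,0,0,0,0],[0.6,0,0,0,0],[0.6,0,0,0,0],[0.6,0,0,0,0],[0.6,0,0,0,0],[0.6,0,0,0,0],[0.6,0,0,0,0]]' 6
python3 -m jog '[[0.6,0,0,-0.5,0],[0.6,0,0,-1,0],[0.6,0,0,-1,0],[0.6,0,0,-1,0],[0.6,0,0,-1,0],[0.6,0,0,-1,0],[0.6,0,0,-1,0],[0.6,0,0,-1,0],[0.6,0,0,-1,0],[0.6,0,0,-1,0],[0.6,0,0,-1,0],[0.6,0,0,-1,0]]'
python3 -m jog '[[0.6,0,0,-1,0],[0.6,0,0,-1,0],[0.6,0,0,-1,0],[0.6,0,0,0,0],[0.6,0,0,0,0]]'
python3 go.py t -0.142 0.06 .219 178.8
```

```text
time_s: 51.12
tool_pos: [0.6302, 0.2832, 0.1043]
tool_rot: [-180.0, 0.1, 178.7]
force: [0.4, 0.2, 0.2]
grip_width: 0.0871
grasp_force: 0.0
time_s: 51.95
tool_pos: [0.6303, 0.2853, 0.0552]
tool_rot: [180.0, 0.1, 178.8]
force: [-0.1, -0.0, 2.3]
grip_width: 0.0601
grasp_force: 5.9
time_s: 52.95
tool_pos: [0.6295, 0.2849, 0.2861]
tool_rot: [180.0, 0.0, 178.8]
force: [0.6, 0.5, 0.2]
grip_width: 0.0597
grasp_force: 6.0
time_s: 53.37
tool_pos: [0.6301, 0.285, 0.3461]
tool_rot: [179.9, 0.2, 178.8]
force: [-0.4, -0.2, -0.4]
grip_width: 0.0598
grasp_force: 6.0
tool shift mm: x 93.5 y -211.0 z 127.1 (yaw turn deg 0.0) t 53.4
```

```bash
python3 -m jog '[[0.6,0.39,-0.879,0,0],[0.6,0.39,-0.879,0,0],[0.6,0.39,-0.879,0,0],[0.6,0.39,-0.879,0,0],[0.6,0.39,-0.879,0,0],[0.6,0.39,-0.879,0,0],[0.6,0.39,-0.879,0,0],[0.6,0.39,-0.879,0,0],[0.6,0.39,-0.879,0,0],[0.6,0.39,-0.879,0,0],[0.6,0.39,-0.879,0,0],[0.6,0.39,-0.879,0,0]]'
python3 -m jog '[[0.6,0,0,0.4,0],[0.6,0,0,0.8,0],[0.6,0,0,0.8,0],[0.6,0,0,0.8,0],[0.6,0,0,0.8,0],[0.6,0,0,0.8,0],[0.6,0,0,0.6,0],[0.6,0,0,0.6,0],[0.6,0,0,0.3,0],[0.6,0,0,0.2,0],[0.6,0,0,0,0],[0.6,0,0,0,0]]'
python3 go.py t -0.142 0.06 .222 178.8
```

```text
time_s: 54.37
tool_pos: [0.5306, 0.075, 0.3428]
tool_rot: [-180.0, -0.1, 178.8]
force: [0.3, 0.3, 0.5]
grip_width: 0.0596
grasp_force: 6.0
time_s: 55.37
tool_pos: [0.5322, 0.0761, 0.2226]
tool_rot: [180.0, 0.0, 178.8]
force: [0.3, -0.1, -0.1]
grip_width: 0.0599
grasp_force: 6.0
tool shift mm: x -0.1 y -0.1 z 0.6 (yaw turn deg 0.0) t 55.4
```

```bash
python3 -m jog '[[0.8,0,0,0,0],[0.8,0,0,0,0],[0.8,0,0,0,0],[0.8,0,0,-0.4,0],[0.8,0,0,-1,0],[0.8,0,0,-1,0],[0.8,0,0,-1,0],[0.8,0,0,-1,0],[0.8,0,0,-1,0],[0.8,0,0,-0.4,0]]'
python3 -m jog '[[0,0.8,-0.65,0,0],[0,0.8,-0.65,0,0],[0,0.8,-0.65,0,0],[0,0.8,-0.65,0,0],[0,0.7,-0.65,0,0],[0,0,0,0,0],[0,0,0,0,0],[0,0,0,0,0]]' 10
python3 go.py .454 .013 .212 178.8
python3 - <<'E'
from h import *
b=grab("top","t7");W=cloud(b);Z=W[...,2];print(env.get_obs()["tool_pos"])
for u0,u1 in((240,262),(318,338)):
    m=np.zeros((400,640),bool);m[220:245,u0:u1]=1
    p=W[m&(Z>.195)&(Z<.225)];print("bar?",len(p),np.percentile(p[:,0],[5,50,95]).round(3))
    m=np.zeros((400,640),bool);m[205:225,u0:u1]=1
    p=W[m&(Z>.226)&(Z<.245)];print("panel?",len(p),np.percentile(p[:,0],[5,50,95]).round(3))
E
```

```text
time_s: 56.2
tool_pos: [0.5329, 0.0761, 0.3421]
tool_rot: [179.9, 0.3, 178.8]
force: [0.0, -0.4, 0.1]
grip_width: 0.0697
grasp_force: 0.0
time_s: 56.87
tool_pos: [0.4529, 0.0132, 0.3382]
tool_rot: [180.0, 0.0, 178.9]
force: [0.7, -0.4, 0.4]
grip_width: 0.024
grasp_force: 0.0
tool shift mm: x -1.2 y -0.2 z 126.2 (yaw turn deg 0.1) t 56.9
[0.45295239 0.0133873  0.33808463]
bar? 53 [0.434 0.452 0.474]
panel? 17 [0.48  0.486 0.495]
bar? 105 [0.427 0.436 0.468]
panel? 80 [0.473 0.479 0.491]
```

```bash
python3 -m jog '[[0,-0.05,0,0.7,0],[0,0,0,0.7,0],[0,0,0,0.7,0],[0,0,0,0.7,0],[0,0,0,0.7,0],[0,0,0,0.6,0],[0,0,0,0.6,0],[0,0,0,0.6,0],[0,0,0,0.6,0],[0,0,0,0.4,0],[0,0,0,0,0]]'
python3 -m jog '[[0,-0.2,0,0,0],[0,-0.2,0,0,0],[0,-0.3,0,0,0],[0,-0.4,0,0,0],[0,-0.4,0,0,0],[0,-0.4,0,0,0],[0,-0.4,0,0,0],[0,-0.4,0,0,0],[0,-0.4,0,0,0],[0,-0.4,0,0,0],[0,-0.4,0,0,0],[0,-0.4,0,0,0]]'
python3 go.py .6495 .013 .212 178.8
```

```text
time_s: 57.83
tool_pos: [0.4526, 0.0125, 0.2102]
tool_rot: [-180.0, -0.2, 178.8]
force: [0.1, -1.1, 0.5]
grip_width: 0.0005
grasp_force: 0.0
time_s: 58.83
tool_pos: [0.5403, 0.0109, 0.2121]
tool_rot: [180.0, -0.0, 178.8]
force: [-4.4, 0.6, 4.1]
grip_width: 0.0005
grasp_force: 2.0
tool shift mm: x -109.1 y 4.3 z 0.1 (yaw turn deg 0.0) t 58.8
```

```bash
python3 -m jog '[[0,-0.4,0,0,0],[0,-0.4,0,0,0],[0,-0.4,0,0,0],[0,-0.4,0,0,0],[0,-0.4,0,0,0],[0,-0.4,0,0,0],[0,-0.4,0,0,0],[0,-0.4,0,0,0],[0,-0.4,0,0,0],[0,-0.4,0,0,0],[0,-0.3,0,0,0],[0,-0.2,0,0,0]]'
python3 -m jog '[[0,-0.15,0,0,0],[0,-0.15,0,0,0],[0,-0.1,0,0,0],[0,0,0,0,0]]'
python3 go.py .6495 .013 .212 178.8
```

```text
time_s: 59.83
tool_pos: [0.6304, 0.0091, 0.212]
tool_rot: [-180.0, 0.0, 178.8]
force: [-2.9, 0.8, 1.8]
grip_width: 0.0006
grasp_force: 1.7
time_s: 60.17
tool_pos: [0.638, 0.0088, 0.212]
tool_rot: [-180.0, 0.0, 178.8]
force: [-0.1, -0.2, 0.4]
grip_width: 0.0007
grasp_force: 0.5
tool shift mm: x -11.4 y 4.5 z 0.0 (yaw turn deg 0.0) t 60.2
```

```bash
python3 -m jog '[[0,-0.15,0,0,0],[0,-0.15,0,0,0],[0,-0.15,0,0,0],[0,0,0,0,0]]'
python3 -m jog '[[0,-0.15,0,0,0],[0,-0.1,0,0,0],[0,0,0,0,0]]'
python3 -m jog '[[0,-0.1,0,0,0],[0,0,0,0,0]]'
python3 -m jog '[[0,-0.1,0,0,0],[0,0,0,0,0]]'
```

```text
time_s: 60.5
tool_pos: [0.6471, 0.0085, 0.212]
tool_rot: [-180.0, 0.0, 178.8]
force: [-1.0, 0.1, -0.1]
grip_width: 0.0006
grasp_force: 0.6
time_s: 60.75
tool_pos: [0.6489, 0.0085, 0.2121]
tool_rot: [180.0, -0.4, 178.8]
force: [-11.6, 1.4, 5.2]
grip_width: 0.0004
grasp_force: 6.0
time_s: 60.92
tool_pos: [0.6488, 0.0084, 0.2121]
tool_rot: [180.0, -0.7, 178.8]
force: [-18.6, 1.0, 8.0]
grip_width: 0.0009
grasp_force: 9.1
time_s: 61.08
tool_pos: [0.6488, 0.0085, 0.2121]
tool_rot: [180.0, -0.9, 178.8]
force: [-24.9, 1.8, 11.8]
grip_width: 0.0005
grasp_force: 12.3
```

The drawer is home: 25 N against the stop, with the bar axis at x≈0.618. I'll back off and go for the can.

```bash
python3 -m jog '[[0,0.4,0,0,0],[0,0.35,0,0,0],[0,0,0,0,0],[0,0,0,-0.7,0],[0,0,0,-1,0],[0,0,0,-1,0],[0,0,0,-1,0],[0,0,0,-1,0],[0,0,0,-1,0],[0,0,0,-0.7,0],[0,0,0,0,0]]'
python3 -m jog '[[1,0.062,-0.983,0,0],[1,0.062,-0.983,0,0],[1,0.062,-0.983,0,0],[1,0.062,-0.983,0,0],[1,0.062,-0.983,0,0],[1,0.062,-0.983,0,0],[1,0.062,-0.983,0,0],[1,0.062,-0.983,0,0],[1,0.062,-0.983,0,0],[1,0.062,-0.983,0,0]]'
python3 -m jog '[[1,0.062,-0.983,0,0],[1,0.062,-0.983,0,0],[1,0.062,-0.983,0,0],[1,0.062,-0.983,0,0],[1,0.062,-0.983,0,0],[1,0.062,-0.983,0,0],[1,0.062,-0.983,0,0],[1,0.062,-0.983,0,0],[1,0.062,-0.983,0,0],[1,0.062,-0.983,0,0]]'
python3 -m jog '[[1,0,0,0,0.153],[1,0,0,0,0.153],[1,0,0,0,0.153],[1,0,0,0,0.153],[1,0,0,0,0.153],[1,0,0,0,0.153],[1,0,0,0,0.153],[1,0,0,0,0.153],[1,0,0,0,0.153],[1,0,0,0,0.153],[1,0,0,0,0],[1,0,0,0,0]]'
python3 cups.py can; python3 go.py .608 -.384 .039 109.8
python3 - <<'E'
from h import *
b=load("ct");W=cloud(b);Z=W[...,2]
m=np.zeros((400,640),bool);m[160:185,244:336]=1;m&=(Z>.195)&(Z<.225);p=W[m]
print("bar",len(p),np.percentile(p[:,0],[5,50,95]).round(4),np.polyfit(p[:,1],p[:,0],1).round(4))
a=np.zeros((400,640),bool);a[150:185,236:345]=1;q=W[a&(Z>.195)&(Z<.225)];print("bar y",np.percentile(q[:,1],[1,99]).round(3))
m=np.zeros((400,640),bool);m[190:270,165:240]=1;p=W[m&(Z>.145)]
r=cv2.minAreaRect((p[:,:2]*1000).astype(np.float32));print("grip",r)
E
```

```text
time_s: 62.0
tool_pos: [0.6427, 0.0084, 0.3442]
tool_rot: [180.0, 0.5, 178.8]
force: [0.1, 0.4, 0.7]
grip_width: 0.0006
grasp_force: 0.0
time_s: 62.83
tool_pos: [0.6242, -0.1887, 0.339]
tool_rot: [-180.0, 0.0, 178.8]
force: [0.7, -0.7, 0.6]
grip_width: 0.0593
grasp_force: 0.0
time_s: 63.67
tool_pos: [0.6078, -0.3851, 0.3388]
tool_rot: [-180.0, -0.0, 178.8]
force: [-0.5, 0.1, -0.3]
grip_width: 0.0873
grasp_force: 0.0
time_s: 64.67
tool_pos: [0.6078, -0.384, 0.3391]
tool_rot: [-180.0, -0.0, 110.2]
force: [-0.1, 0.2, 0.2]
grip_width: 0.0869
grasp_force: 0.0
top can 203 c 608 -383 r 31 ztop 0.045 px [409. 179.]
side can 367 c 607 -385 r 31 ztop 0.043 px [418. 288.]
tool shift mm: x -0.1 y 0.2 z 300.6 (yaw turn deg 0.3) t 64.8
bar 375 [0.6139 0.6196 0.6256] [0.007  0.6199]
bar y [-0.135  0.158]
grip ((431.1299743652344, 313.8731689453125), (67.91943359375, 11.59999942779541), 18.144624710083008)
```

```bash
python3 -m jog '[[1,0,0,1,0],[1,0,0,1,0],[1,0,0,1,0],[1,0,0,1,0],[1,0,0,1,0],[1,0,0,1,0],[1,0,0,1,0],[1,0,0,1,0],[1,0,0,1,0],[1,0,0,1,0],[1,0,0,1,0],[1,0,0,1,0]]'
python3 -m jog '[[1,0,0,0.9,0],[1,0,0,0.9,0],[1,0,0,0.9,0],[1,0,0,0.2,0],[1,0,0,0,0],[0.6,0,0,0,0],[0.6,0,0,0,0],[0.6,0,0,0,0],[0.6,0,0,0,0],[0.6,0,0,0,0],[0.6,0,0,0,0]]' 8
python3 -m jog '[[0.6,0,0,-0.5,0],[0.6,0,0,-1,0],[0.6,0,0,-1,0],[0.6,0,0,-1,0],[0.6,0,0,-1,0],[0.6,0,0,-1,0],[0.6,0,0,-1,0],[0.6,0,0,-1,0],[0.6,0,0,-1,0],[0.6,0,0,-1,0],[0.6,0,0,-1,0],[0.6,0,0,-1,0]]'
python3 -m jog '[[0.6,0,0,-1,0],[0.6,0,0,-0.6,0],[0.6,0,0,0,0],[0.6,0,0,0,0]]'
```

```text
time_s: 65.77
tool_pos: [0.6078, -0.3838, 0.0991]
tool_rot: [180.0, 0.0, 110.1]
force: [0.3, 0.6, 0.3]
grip_width: 0.0866
grasp_force: 0.0
time_s: 66.68
tool_pos: [0.6081, -0.3841, 0.043]
tool_rot: [179.9, 0.0, 110.0]
force: [-0.8, -0.5, 2.6]
grip_width: 0.0619
grasp_force: 8.0
time_s: 67.68
tool_pos: [0.6074, -0.3838, 0.2739]
tool_rot: [180.0, 0.0, 110.0]
force: [0.4, -0.4, -0.0]
grip_width: 0.0616
grasp_force: 8.0
time_s: 68.02
tool_pos: [0.6077, -0.3841, 0.3045]
tool_rot: [180.0, 0.0, 110.0]
force: [0.1, 0.0, -0.8]
grip_width: 0.0617
grasp_force: 8.0
```

```bash
python3 -m jog '[[0.6,0.93,0.1,0,0],[0.6,0.93,0.1,0,0],[0.6,0.93,0.1,0,0],[0.6,0.93,0.1,0,0],[0.6,0.93,0.1,0,0],[0.6,0.93,0.1,0,0],[0.6,0.93,0.1,0,0],[0.6,0.93,0.1,0,0],[0.6,0.93,0.1,0,0],[0.6,0.93,0.1,0,0],[0.6,0.93,0.1,0,0],[0.6,0.93,0.1,0,0]]'
python3 -m jog '[[0.6,0.93,0.1,0,0],[0.6,0.93,0.1,0,0],[0.6,0.93,0.1,0,0],[0.6,0.93,0.1,0,0],[0.6,0.93,0.1,0,0],[0.6,0.93,0.1,0,0],[0.6,0.93,0.1,0,0],[0.6,0.93,0.1,0,0],[0.6,0.93,0.1,0,0],[0.6,0.93,0.1,0,0],[0.6,0.93,0.1,0,0],[0.6,0.93,0.1,0,0]]'
python3 -m jog '[[0.6,0.93,0.1,0,0],[0.6,0.93,0.1,0,0],[0.6,0.93,0.1,0,0],[0.6,0.93,0.1,0,0],[0.6,0.93,0.1,0,0],[0.6,0.93,0.1,0,0],[0.6,0.93,0.1,0,0],[0.6,0.93,0.1,0,0],[0.6,0.93,0.1,0,0],[0.6,0.93,0.1,0,0],[0.6,0.93,0.1,0,0],[0.6,0.93,0.1,0,0]]'
python3 -m jog '[[0.6,0,0,0,0],[0.6,0,0,0,0]]'
python3 go.py .4466 .2707 .110 109.8
```

```text
time_s: 69.02
tool_pos: [0.5529, -0.1645, 0.3023]
tool_rot: [-179.9, -0.1, 110.0]
force: [0.0, -0.3, -0.4]
grip_width: 0.0614
grasp_force: 8.0
time_s: 70.02
tool_pos: [0.499, 0.053, 0.3024]
tool_rot: [-179.8, -0.0, 110.0]
force: [0.1, 0.2, -1.0]
grip_width: 0.0616
grasp_force: 8.0
time_s: 71.02
tool_pos: [0.4453, 0.2706, 0.3023]
tool_rot: [-179.8, 0.1, 110.0]
force: [-0.5, 0.3, 0.4]
grip_width: 0.0615
grasp_force: 8.0
time_s: 71.18
tool_pos: [0.4454, 0.2704, 0.3024]
tool_rot: [-179.8, 0.1, 110.1]
force: [1.1, 0.6, -0.2]
grip_width: 0.0618
grasp_force: 8.0
tool shift mm: x -0.1 y 1.2 z 192.4 (yaw turn deg 0.3) t 71.2
```

```bash
python3 -m jog '[[0.6,0,0.05,0.9,0],[0.6,0,0,0.9,0],[0.6,0,0,0.9,0],[0.6,0,0,0.9,0],[0.6,0,0,0.9,0],[0.6,0,0,0.9,0],[0.6,0,0,0.9,0],[0.6,0,0,0.9,0],[0.6,0,0,0.9,0],[0.6,0,0,0.9,0],[0.6,0,0,0.5,0],[0.6,0,0,0,0]]'
python3 -m jog '[[0.6,0,0,0,0],[0.82,0,0,0,0],[0.82,0,0,0,0],[0.82,0,0,0,0],[0.82,0,0,0,0],[0.82,0,0,-0.5,0],[0.82,0,0,-1,0],[0.82,0,0,-1,0],[0.82,0,0,-1,0],[0.82,0,0,-1,0],[0.82,0,0,-1,0],[0.82,0,0,-1,0]]'
python3 -m jog '[[0.4,0,0,-1,-0.15],[0.4,0,0,-1,-0.15],[0.4,0,0,-1,-0.15],[0.4,0,0,0,-0.15],[0.4,0,0,0,-0.15],[0.4,0,0,0,-0.15],[0.4,0,0,0,-0.15],[0.4,0,0,0,-0.15],[0.4,0,0,0,-0.15],[0.4,0,0,0,-0.15],[0.4,0,0,0,-0.15],[0.4,0,0,0,-0.15]]'
python3 -m jog '[[0.4,0,0,0,-0.15],[0.4,0,0,0,-0.05],[0.4,0,0,0,0]]'
python3 go.py .431 .314 .145 199.8
python3 - <<'E'
from h import *
a=grab("side","s8");b=grab("top","t8");W=cloud(b);Z=W[...,2]
m=np.zeros((400,640),bool);m[190:275,160:245]=1
for lo,hi in((.146,.16),(.09,.16)):
    p=W[m&(Z>lo)&(Z<hi)]
    if len(p): print(len(p),cv2.minAreaRect((p[:,:2]*1000).astype(np.float32)))
cv2.imwrite("pics/p8.png",np.hstack([cv2.resize(x["color"][y0:y0+120,x0:x0+133,::-1],(400,360),interpolation=3) for x,y0,x0 in((a,120,170),(b,170,140))]))
E
```

```text
time_s: 72.18
tool_pos: [0.4461, 0.2679, 0.1114]
tool_rot: [-179.7, 0.1, 109.9]
force: [-0.3, 0.8, -0.2]
grip_width: 0.0615
grasp_force: 8.0
time_s: 73.18
tool_pos: [0.4475, 0.2704, 0.2463]
tool_rot: [179.9, -0.0, 110.0]
force: [-0.4, 0.0, -0.3]
grip_width: 0.0715
grasp_force: 0.0
time_s: 74.18
tool_pos: [0.4475, 0.2703, 0.3053]
tool_rot: [180.0, 0.1, -168.7]
force: [0.7, -0.6, 0.4]
grip_width: 0.0348
grasp_force: 0.0
time_s: 74.43
tool_pos: [0.4475, 0.2703, 0.3052]
tool_rot: [180.0, 0.1, -160.0]
force: [0.3, -0.5, 0.8]
grip_width: 0.0352
grasp_force: 0.0
tool shift mm: x 0.5 y 46.7 z 160.2 (yaw turn deg -359.8) t 74.4
29 ((409.7125244140625, 305.5469665527344), (22.757963180541992, 9.42694091796875), 22.580345153808594)
247 ((451.0228271484375, 303.8271484375), (150.74061584472656, 148.31484985351562), 19.62982177734375)
```

View pics/p8.png

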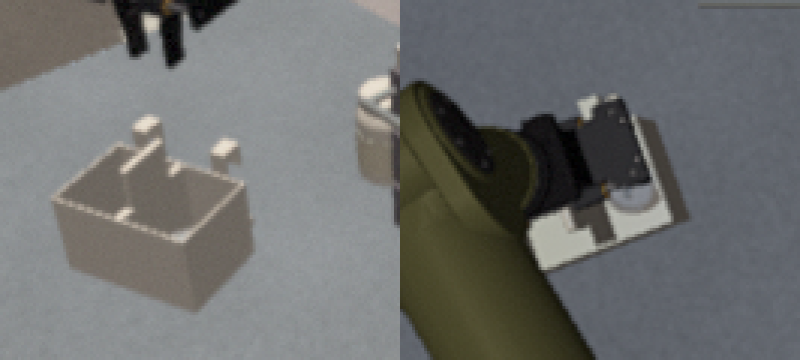

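The can lies in the caddy's right half (crop (635,195)), and the caddy hasn't moved. Now I'll grip the caddy.

```bash
python3 -m jog '[[0.4,0.03,0.78,0,0],[0.4,0,0.78,0,0],[0.4,0,0.78,0,0],[0.4,0,0,0.8,0],[0.4,0,0,0.8,0],[0.4,0,0,0.8,0],[0.4,0,0,0.8,0],[0.4,0,0,0.8,0],[0.4,0,0,0.8,0],[0.4,0,0,0.8,0],[0.4,0,0,0.8,0],[0.4,0,0,0,0]]'
python3 go.py .431 .314 .125 -160.2
```

```text
time_s: 75.53
tool_pos: [0.4293, 0.3129, 0.1733]
tool_rot: [-179.9, -0.3, -160.1]
force: [-0.4, -0.5, 0.1]
grip_width: 0.0348
grasp_force: 0.0
tool shift mm: x -2.0 y 0.5 z 48.3 (yaw turn deg 0.1) t 75.5
```

```bash
python3 -m jog '[[0.4,-0.1,0,0.6,0],[0.4,0,0,0.6,0],[0.4,0,0,0.6,0],[0.4,0,0,0.6,0],[0.4,0,0,0,0],[0.3,0,0,0,0],[0,0,0,0,0],[0,0,0,0,0],[0,0,0,0,0],[0,0,0,0,0],[0,0,0,0,0]]' 45
python3 -m jog '[[0,0,0,-0.5,0],[0,0,0,-0.5,0],[0,0,0,-0.5,0],[0,0,0,-0.5,0],[0,0,0,0,0],[0,0,0,0,0]]'
```

```text
time_s: 76.45
tool_pos: [0.4331, 0.3152, 0.1288]
tool_rot: [180.0, 0.1, -160.0]
force: [0.4, -0.3, 1.8]
grip_width: 0.0097
grasp_force: 45.0
time_s: 76.95
tool_pos: [0.4333, 0.3153, 0.1693]
tool_rot: [179.9, 0.1, -160.0]
force: [0.6, 0.3, -3.3]
grip_width: 0.0098
grasp_force: 45.0
```

```bash
python3 -m jog '[[0,0,0,-0.7,0],[0,0,0,-0.7,0],[0,0,0,-0.7,0],[0,0,0,-0.7,0],[0,0,0,-0.7,0],[0,0,0,-0.7,0],[0,0,0,-0.7,0.118],[0,0,0,-0.5,0.118],[0,0,0,0,0.118],[0,0,0,0,0.118],[0,0,0,0,0],[0,0,0,0,0]]'
python3 go.py .487 .0155 .275 178.8
```

```text
time_s: 77.95
tool_pos: [0.4325, 0.3147, 0.2755]
tool_rot: [-180.0, -0.0, 178.9]
force: [0.7, -0.1, -2.8]
grip_width: 0.0097
grasp_force: 45.0
tool shift mm: x -60.3 y -298.1 z 0.5 (yaw turn deg 0.1) t 78.0
```

```bash
python3 -m jog '[[0,-0.137,-0.678,0,0],[0,-0.137,-0.678,0,0],[0,-0.137,-0.678,0,0],[0,-0.137,-0.678,0,0],[0,-0.137,-0.678,0,0],[0,-0.137,-0.678,0,0],[0,-0.137,-0.678,0,0],[0,-0.137,-0.678,0,0],[0,-0.137,-0.678,0,0],[0,-0.137,-0.678,0,0],[0,-0.137,-0.678,0,0]]'
python3 -m jog '[[0,-0.137,-0.678,0,0],[0,-0.137,-0.678,0,0],[0,-0.137,-0.678,0,0],[0,-0.137,-0.678,0,0],[0,-0.137,-0.678,0,0],[0,-0.137,-0.678,0,0],[0,-0.137,-0.678,0,0],[0,-0.137,-0.678,0,0],[0,-0.137,-0.678,0,0],[0,-0.137,-0.678,0,0],[0,-0.137,-0.678,0,0],[0,0,0,0,0]]'
python3 -m jog '[[0,0,0,0,0],[0,0,0,0,0]]'
python3 go.py .5465 .0155 .255 178.8
python3 - <<'E'
from h import *
a=grab("side","s9");b=grab("top","t9")
for n,c in(("top",b),("side",a)):
    W=cloud(c);Z=W[...,2]
    m=(Z>.265)&(Z<.287)&(W[...,0]>.5)&(W[...,0]<.61)&(abs(W[...,1])<.12)
    N,L,st,ce=cv2.connectedComponentsWithStats(m.astype(np.uint8))
    for i in range(1,N):
        q=W[L==i]
        if len(q)>6: print(n,len(q),ce[i].round(),q.min(0).round(3),q.max(0).round(3))
cv2.imwrite("pics/p9.png",np.hstack([cv2.resize(x["color"][y0:y0+150,x0:x0+200,::-1],(400,300),interpolation=3) for x,y0,x0 in((a,100,220),(b,130,190))]))
E
```

```text
time_s: 78.87
tool_pos: [0.4599, 0.1637, 0.2762]
tool_rot: [180.0, 0.0, 178.7]
force: [-0.4, -0.5, -2.4]
grip_width: 0.01
grasp_force: 45.0
time_s: 79.87
tool_pos: [0.4868, 0.0111, 0.2763]
tool_rot: [-179.9, 0.0, 178.5]
force: [-0.4, -0.7, -2.9]
grip_width: 0.0094
grasp_force: 45.0
time_s: 80.03
tool_pos: [0.4864, 0.016, 0.2761]
tool_rot: [180.0, -0.0, 178.8]
force: [-0.3, -0.4, -2.9]
grip_width: 0.0099
grasp_force: 45.0
tool shift mm: x -60.1 y 0.7 z 21.1 (yaw turn deg -0.0) t 80.0
top 25 [267. 185.] [0.567 0.06  0.267] [0.575 0.078 0.285]
top 76 [306. 189.] [ 0.543 -0.048  0.272] [ 0.571 -0.03   0.285]
side 87 [319. 171.] [ 0.542 -0.052  0.265] [ 0.573 -0.027  0.284]
side 8 [294. 172.] [0.504 0.008 0.265] [0.51  0.013 0.279]
```

View pics/p9.png

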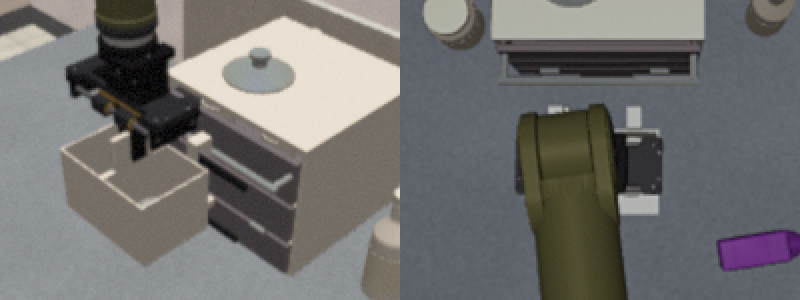

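The drawer is home, and the caddy is level in front of the bar with its hook slot at x≈0.5595. It needs to go about 60 mm forward and then down.

```bash
python3 -m jog '[[0,0,0,0.5,0],[0,0,0,0.55,0],[0,0,0,0,0],[0,-0.4,0,0,0],[0,-0.4,0,0,0],[0,-0.4,0,0,0],[0,-0.4,0,0,0],[0,-0.4,0,0,0],[0,-0.4,0,0,0],[0,-0.4,0,0,0],[0,-0.2,0,0,0],[0,0,0,0,0]]'
python3 -m jog '[[0,0,0,0,0],[0,0,0,0,0]]'; python3 go.py .5464 .0155 .255 178.8
```

```text
time_s: 81.13
tool_pos: [0.5474, 0.0139, 0.255]
tool_rot: [-180.0, 0.0, 178.7]
force: [-0.9, -0.6, -3.0]
grip_width: 0.0097
grasp_force: 45.0
time_s: 81.3
tool_pos: [0.5462, 0.0139, 0.2551]
tool_rot: [180.0, -0.0, 178.7]
force: [0.1, 0.2, -2.7]
grip_width: 0.0101
grasp_force: 45.0
tool shift mm: x -0.2 y 1.6 z 0.1 (yaw turn deg -0.1) t 81.3
```

```bash
python3 -m jog '[[0,0,0,0.25,0],[0,0,0,0.25,0],[0,0,0,0.25,0],[0,0,0,0.25,0],[0,0,0,0.25,0],[0,0,0,0,0]]'; python3 -m jog '[[0,0,0,0.2,0],[0,0,0,0.2,0],[0,0,0,0.15,0],[0,0,0,0,0],[0,0,0,0,0]]'
python3 - <<'E'
from h import *
a=grab("side","s10")
cv2.imwrite("pics/p10.png",cv2.resize(a["color"][130:230,250:350,::-1],(600,600),interpolation=3))
E
```

```text
time_s: 81.8
tool_pos: [0.5457, 0.014, 0.2287]
tool_rot: [-180.0, -0.1, 178.7]
force: [-0.2, 0.5, -3.1]
grip_width: 0.0091
grasp_force: 45.0
time_s: 82.22
tool_pos: [0.5464, 0.014, 0.219]
tool_rot: [-180.0, -0.0, 178.7]
force: [0.5, 0.2, -2.0]
grip_width: 0.0099
grasp_force: 45.0
```

View pics/p10.png

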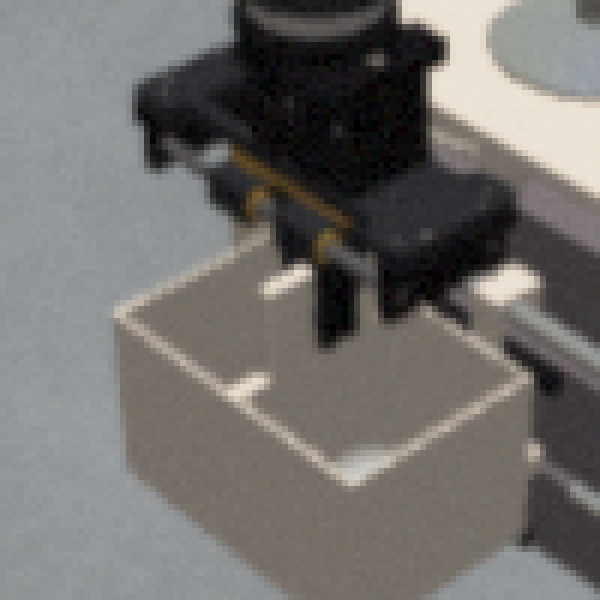

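The hook sits over the bar (crop (510,290)) and the can is visible inside. I'll lower until the weight transfers.

```bash
python3 -m jog '[[0,0,0,0.1,0],[0,0,0,0.1,0],[0,0,0,0,0],[0,0,0,0,0]]'; python3 -m jog '[[0,0,0,0.08,0],[0,0,0,0,0],[0,0,0,0,0]]';python3 -m jog '[[0,0,0,0.08,0],[0,0,0,0,0],[0,0,0,0,0]]'
```

```text
time_s: 82.6
tool_pos: [0.5465, 0.014, 0.2151]
tool_rot: [180.0, -0.0, 178.7]
force: [0.4, -0.5, -3.2]
grip_width: 0.0099
grasp_force: 45.0
time_s: 82.85
tool_pos: [0.5467, 0.014, 0.2145]
tool_rot: [180.0, 0.0, 178.7]
force: [-3.5, -0.5, 3.3]
grip_width: 0.0099
grasp_force: 45.0
time_s: 83.1
tool_pos: [0.5468, 0.0141, 0.2133]
tool_rot: [180.0, 0.1, 178.7]
force: [-5.5, 0.3, 6.0]
grip_width: 0.0098
grasp_force: 45.0
```

```bash
python3 -m jog '[[0,0,0,-0.05,0],[0.15,0,0,0,0],[0.25,0,0,0,0],[0.35,0,0,0,0],[0.35,0,0,0,0],[0.35,0,0,0,0],[0.35,0,0,0,0]]'
python3 -m jog '[[0.35,0,0,-0.3,0],[0.35,0,0,-0.5,0],[0.35,0,0,-0.8,0],[0.35,0,0,-1,0],[0.35,0,0,-1,0],[0.35,0,0,-1,0],[0.35,0,0,-1,0],[0.35,0,0,-1,0]]'
python3 -m jog '[[0.35,0,-1,0,0],[0.35,0,-1,0,0],[0.35,0,-1,0,0],[0.35,0,-1,0,0],[0.35,0,-1,0,0],[0.35,0,-1,0,0],[0.35,0,-1,0,0],[0.35,0,-1,0,0],[0.35,0,-1,0,0],[0.35,0,-1,0,0],[0.35,0,-1,0,0],[0.35,0,-1,0,0]]'
python3 -m jog '[[0.35,0,-1,0,0],[0.35,0,-1,0,0],[0.35,0,-1,0,0],[0.35,0,-1,0,0],[0.35,0,-1,0,0],[0.35,0,0,0,0],[0.35,0,0,0,0]]'
python3 - <<'E'
from h import *
a=grab("side","s11");b=grab("top","t11");W=cloud(b);Z=W[...,2]
g=lambda u0,u1,v0,v1,lo,hi:W[v0:v1,u0:u1][(Z[v0:v1,u0:u1]>lo)&(Z[v0:v1,u0:u1]<hi)]
for tag,lo,hi in(("hooks/bar",.208,.23),("grip",.232,.25),("rim",.18,.2)):
    p=g(240,336,160,240,lo,hi);print(tag,len(p),p.min(0).round(3),p.max(0).round(3))
p=g(255,325,160,176,.216,.232);print("hooks",p.mean(0).round(3),p.max(0).round(3),p.min(0).round(3))
cv2.imwrite("pics/p11.png",np.hstack([cv2.resize(x["color"][y0:y0+150,x0:x0+133,::-1],(400,450),interpolation=3) for x,y0,x0 in((a,100,250),(b,110,230))]))
E
```

```text
time_s: 83.68
tool_pos: [0.5465, 0.0139, 0.2128]
tool_rot: [-180.0, -0.0, 178.7]
force: [-0.5, -1.1, 0.1]
grip_width: 0.0294
grasp_force: 0.0
time_s: 84.35
tool_pos: [0.5466, 0.0138, 0.3473]
tool_rot: [180.0, 0.1, 178.7]
force: [-0.4, 0.0, 0.2]
grip_width: 0.0301
grasp_force: 0.0
time_s: 85.35
tool_pos: [0.5413, -0.227, 0.3462]
tool_rot: [-180.0, 0.1, 178.8]
force: [0.3, -0.6, 0.5]
grip_width: 0.0304
grasp_force: 0.0
time_s: 85.93
tool_pos: [0.5386, -0.3271, 0.3457]
tool_rot: [-180.0, 0.0, 178.6]
force: [-0.4, -0.0, 0.1]
grip_width: 0.0304
grasp_force: 0.0
hooks/bar 537 [ 0.508 -0.124  0.208] [0.654 0.159 0.23 ]
grip 50 [0.51  0.009 0.232] [0.574 0.018 0.24 ]
rim 179 [ 0.486 -0.076  0.18 ] [0.606 0.103 0.195]
hooks [0.619 0.013 0.219] [0.634 0.113 0.227] [ 0.604 -0.091  0.216]
```

View pics/p11.png

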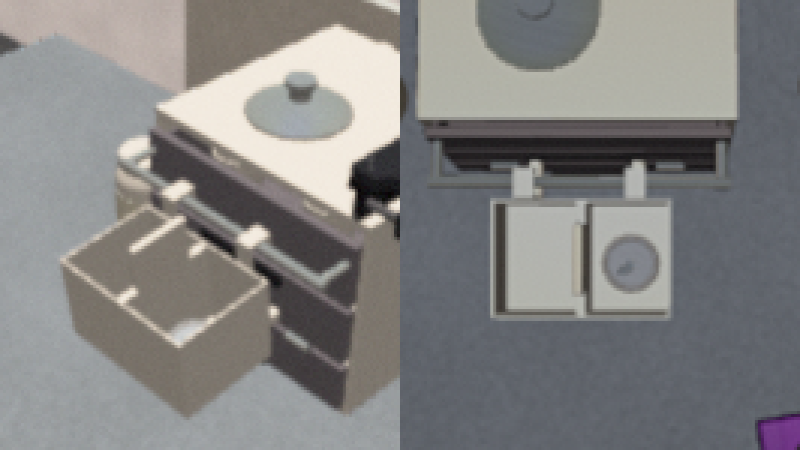

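Both hooks are over the bar, the caddy is level and the can is inside. One last check that the drawer stayed home, then I'll hand it in.

```bash
python3 -m jog '[[0.35,0,0,0,0],[0.35,0,0,0,0],[0.35,0,0,0,0],[0.35,0,0,0,0],[0.35,0,0,0,0],[0.35,0,0,0,0],[0.35,0,0,0,0],[0.35,0,0,0,0],[0.35,0,0,0,0],[0.35,0,0,0,0],[0.35,0,0,0,0],[0.35,0,0,0,0]]'
python3 - <<'E'
from h import *
b=grab("top","t12")
for n in("ct","t11","t12"):
    W=cloud(load(n));Z=W[...,2];o=[]
    for u0,u1 in((244,254),(283,300),(322,334)):
        w=W[160:185,u0:u1];z=Z[160:185,u0:u1];p=w[(z>.198)&(z<.222)];o.append(np.median(p[:,0]).round(4))
    print(n,o)
E
```

```text
time_s: 87.03
tool_pos: [0.539, -0.326, 0.3449]
tool_rot: [180.0, 0.0, 178.7]
force: [0.0, -0.1, 0.0]
grip_width: 0.0305
grasp_force: 0.0
ct [np.float64(0.6218), np.float64(0.619), np.float64(0.6175)]
t11 [np.float64(0.6214), np.float64(0.6194), np.float64(0.6175)]
t12 [np.float64(0.6216), np.float64(0.6195), np.float64(0.6173)]
```

```bash
python3 -c "
from cell import env
print(env.sign_off())"
```

```text
the job is handed in; nothing more can be done
None
```

The job is handed in at about 87 s, and the hand-in returned no verdict. Both bottles are in their own rear lanes against the back wall, both cups are in the front row, and the drawer is home. The caddy hangs by both hooks with the only can inside; the gripper never came near the pan lid, dish soap or jar.

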